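Fit the tube carousel to the laboratory tube rotator

ROBOT

A 6-joint arm with a two-finger parallel gripper is mounted at the origin on the work surface. World frame = base frame: x ahead of the robot, y to its left, z up, the work surface at z = 0. Lengths are in m, angles in rad, forces in N, time in s.
With the tool pointing down it reaches from about 0.275 to 0.725 m from the base axis. Payload 15.9 kg.
Tool frame: the origin (TCP) lies at the very end of the fingers, on their centre line; the grasp point (between the pads) lies 19 mm behind it (grasp_offset is the distance from the TCP to the grasp point, in m); z points along the fingers, y is the line along which they close (so a half turn about z gives the same grasp; the last joint's range is limited). The gripper opens to 85 mm and grips with 20 to 120 N. Pads are 22 mm wide; open, the fingers measure 114 mm over their backs; the gripper's body (76 mm by 85 mm) begins 54 mm behind the grasp point. The pads swing forward as they close: fully open they stand 13 mm farther back than shut.
Start: joints at [1.14, 0.213, -0.034, 1.323, 0, 1.571], TCP at [0.209, 0.454, 0.231] pointing down, gripper open.
Joint ranges: [-2.98, 2.98], [-0.74, 1.72], [-1.14, 1.35], [-2.1, 2.04], [-1.57, 1.44], [-3.14, 3.14]. Speed limits (rad/s): [1.89, 1.89, 2.39, 2.57, 3.14, 3.14].

INTERFACE

Orientations are given as a rotation vector (axis times angle).
In Python, from rig import state, snapshot, get_calibration, finish_job, grasp_offset gives the robot as it stands.
- The arm moves only by the tool apply_moves, never from a script. Its argument "moves" is a list of rows, each a list of 3 entries, a list of its own where there are three numbers: the shift along the world's x, y, z in m, then the turn, a rotation vector about the world's x, y, z in rad, then the opening, from 0 (shut) to 1 (fully open). In form: [[[x, y, z], [wx, wy, wz], hand], ...]. A call has 1 to 10 rows; each row shifts and turns the commanded pose from where the row before left it; what a row does not reach is not made up. A row lasts 1/10 s, in which the tool goes at most 50 mm and 8.59 degrees, less where a joint would pass 70% of its speed; a pose out of reach is approached as far as the arm can. A call is refused whole if a number of a shift passes 0.05 or a number of a turn 0.15, either way. A call with a gripper value outside its range is refused whole. The fingers move at their own pace and stop on an object; the grip force is fixed at half the most. Time passes only in rows, so rows that do not move let the fingers close. It gives the time, the measured TCP pose, the force, the opening and the grip force at its end, in the units of the state.
- state(): the state, without advancing time (a new reading comes with each control period).
- snapshot(name): name is "scene" or "top" or "wrist"; returns (picture, depth): 420x560x3 uint8, red, green, blue; 420x560 float32, m along the optical axis (not along the pixel's ray), 0 where there is no reading.
- get_calibration(name): a dict with "vertical_fov" (degrees; the focal length in pixels is half the picture's height over the tangent of half this angle, whatever the lens; pixels are square), "cx", "cy" (the principal point, pixels), "dist_coeffs" ([k1, k2, p1, p2, k3] as OpenCV has them; the pictures are not rectified), "world_to_cam" (4x4, takes a point from world to camera coordinates); the wrist camera has in their place "mount" (4x4, takes a point from camera to tool coordinates, whose origin is the TCP and whose axes are the flange's). Camera axes: x right, y down, z forward; pixel columns grow to the right and rows downward; lengths in m; the calibration is good to about 2 mm. A picture is of the moment at which its call begins: read the wrist's pose just before it. get_calibration takes no time and is no camera call.
- finish_job(): hands the job in; it is judged then, once.
The state is a dict: "clock": time; "qpos": joint angles; "qvel": joint speeds; "tau": joint torques, N m; "tcp_pos": TCP position; "orientation": TCP orientation; "wrist_force": force on the tool from outside, world axes, zero at the start; "moment": the same for the moment, N m; "gripper_width": finger opening in m; "grasp_force": force on a finger pad.
Only numpy, scipy, OpenCV 4.12 (cv2) and the standard library are available. Lean on these libraries where they do the work, as an engineer would, in place of code of your own. Each camera call takes 0.05 s, during which the arm holds its last target. There are 200 camera calls.

TASK

Fit the tube carousel on the leaning spindle of the tube rotator: first the plain metal spacer ring, then the carousel with its hub outwards, then the cup-shaped retaining cap with its open side outwards. Press each one fully home against what lies under it before you bring the next, and press the cap until both sprung catches have clicked out over its floor; bring each part down gently and stop as soon as you feel it is home, without straining the spindle. Let go, and leave the jar, the bottle and the blue box alone.

Things in the scene. Friction and masses are not known exactly. Their poses are not given: they have to be found in the camera images.
- rotator: Tube rotator: white motor housing 170 x 150 mm, about 130 mm high, does not move. Origin at the centre of its underside. Its sloping face carries the spindle, which leans 32 degrees from vertical to the rotator's -x side (roughly towards the robot). Parts let go on the spindle stay where they are; one that meets 10 to 20 N at its seat is home; the bearing is strained at 100 N.
- spindle: Steel spindle, fixed, 22 mm diameter, 73 mm long, the last 7 mm tapered to a 13 mm nose. Origin on its axis at the foot, on a 48 mm boss 8 mm proud of the sloping face, about 105 mm above the table; z runs along the axis to the nose, 32 degrees from vertical; y is level. Stacked from the foot: spacer 0 to 20 mm, carousel 20 to 44, cap from 44 (top of its floor at 54).
- catch_left (a joint): Sprung catch in the spindle's +y side, 6 mm wide: rad, 0 = standing out (its flat foot 57 to 60 mm up the spindle reaches 15.5 mm from the axis; above it a ramp runs inwards to 70 mm), about 0.2 to 0.35 = pressed in by a bore passing over it, stop at 0.5. Every part has to be pushed down over it with roughly 3 to 10 N for both catches and friction; it springs out again above the part and its flat foot blocks the way back.
- catch_right (a joint): The same catch in the spindle's -y side.
- spacer: Plain aluminium ring, 60 mm outside, 26 mm bore, 20 mm tall, about 0.12 kg, lying flat on the table. Origin at the centre of its underside, z up through the bore; the same either way up.
- carousel: Grey plastic carousel, lying flat on the table, hub up: a toothed plate (12 slots for tubes) 124 mm across and 6 mm thick, with a round central hub of 44 mm diameter up to 24 mm, 26 mm bore right through, about 0.14 kg. Origin at the centre of the plate's underside, z up through the hub. Grip it by the hub.
- cap: Grey plastic retaining cap, a ribbed cup 60 mm outside, 30 mm tall, lying open side up on the table: floor 10 mm thick with a 26 mm bore, above it a wall 5 mm thick, about 0.07 kg. Origin at the centre of its underside, z up towards the open side.
- jar: Bystander: glass jar with steel lid, 64 mm diameter, 85 mm tall; origin at the centre of its underside.
- bottle: Bystander: amber bottle, 52 mm diameter, 150 mm tall; origin at the centre of its underside.
- slide_box: Bystander: blue box 50 x 90 x 60 mm; origin at the centre of its underside.
There are look-alikes about, which are no part of the job. Leave any red look-alike of the cap alone.

How it is judged:
By the outcome, as a careful person would: the job done as asked, in the order asked, and still so for the second after the job is handed in, with the robot touching nothing.
It also fails if it takes over 72 s, if anything falls off the work surface, if the arm or the gripper's body presses on something with over 40 N, if the wrist force passes 120 N, or if a joint passes its speed limit or range.

## Working session

There is one attempt and no reset: what is moved stays moved. The work goes in short steps, Python scripts to look and compute and a tool call to move; the robot and the scene stay as the last step left them, time stands still between calls to the robot, and variables do not carry over. Pictures are saved under pics/ and viewed, at most 10 in all, crops included, and the job is handed in when it is done.

Besides the shell and the picture viewer there is one more tool, called as a command line: name --argument value ..., lists and objects as JSON in quotes. apply_moves: Moves the arm, as the interface text tells. Its arguments: {"type":"object","properties":{"moves":{"type":"array","items":{"type":"array"}}},"required":["moves"]}

```bash
ls; mkdir -p pics; python3 - <<'E'
from rig import *
import cv2,numpy as np
print({k:np.round(v,3) if not isinstance(v,dict) else v for k,v in state().items()}, grasp_offset)
for n in ["scene","top"]:
    p,d=snapshot(n); np.savez(f"{n}0.npz",p=p,d=d); cv2.imwrite(f"pics/{n}0.png",p[:,:,::-1]); print(n,get_calibration(n))
print(get_calibration("wrist"))
E
```

```text
pics
{'clock': np.float64(0.0), 'qpos': array([ 1.14 ,  0.213, -0.035,  1.323,  0.   ,  1.571]), 'qvel': array([ 0.   , -0.   , -0.   ,  0.001,  0.001, -0.001]), 'tau': array([ 4.0000e-03, -6.8616e+01,  4.8712e+01,  1.8000e-02,  0.0000e+00,
       -0.0000e+00]), 'tcp_pos': array([0.209, 0.454, 0.231]), 'orientation': array([-6.710e-01, -3.069e+00,  2.000e-03]), 'wrist_force': array([-0.163, -0.772, -0.62 ]), 'moment': array([-0.023, -0.016, -0.035]), 'grasp_force': np.float64(0.0), 'gripper_width': np.float64(0.085)} 0.0187
scene {'vertical_fov': 52.56157475526229, 'cx': 276.47878446351643, 'cy': 211.3629394053074, 'dist_coeffs': array([-0.07507499,  0.        ,  0.        ,  0.        ,  0.        ]), 'world_to_cam': array([[-0.82769963,  0.56113369, -0.00650352,  0.4587336 ],
       [ 0.44111244,  0.64341111, -0.62565323, -0.18206789],
       [-0.34689067, -0.52072173, -0.78007419,  1.20821543],
       [ 0.        ,  0.        ,  0.        ,  1.        ]])}
top {'vertical_fov': 44.33827461684279, 'cx': 284.5277319179884, 'cy': 206.21373961767029, 'dist_coeffs': array([-0.18834627,  0.        ,  0.        ,  0.        ,  0.        ]), 'world_to_cam': array([[ 0.00964585, -0.99976226, -0.01955462,  0.02418141],
       [-0.98334716, -0.00593473, -0.18164013,  0.58286181],
       [ 0.18148089,  0.02098105, -0.98317063,  1.14575557],
       [ 0.        ,  0.        ,  0.        ,  1.        ]])}
{'vertical_fov': 70.05916681955875, 'cx': 275.6931225520939, 'cy': 209.79284777324614, 'dist_coeffs': array([-0.01427134,  0.        ,  0.        ,  0.        ,  0.        ]), 'mount': array([[ 1.95201073e-04, -9.63380437e-01, -2.68138202e-01,
         6.79859706e-02],
       [ 9.99998834e-01, -2.18142206e-04,  1.51173826e-03,
         1.99109784e-03],
       [-1.51487132e-03, -2.68138185e-01,  9.63379271e-01,
        -1.43090437e-01],
       [ 0.00000000e+00,  0.00000000e+00,  0.00000000e+00,
         1.00000000e+00]])}
```

View pics/scene0.png

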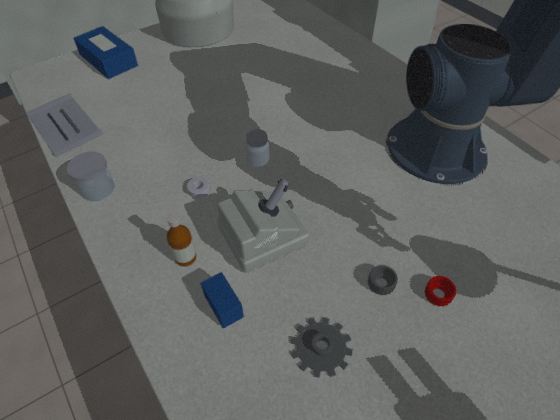

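View pics/top0.png

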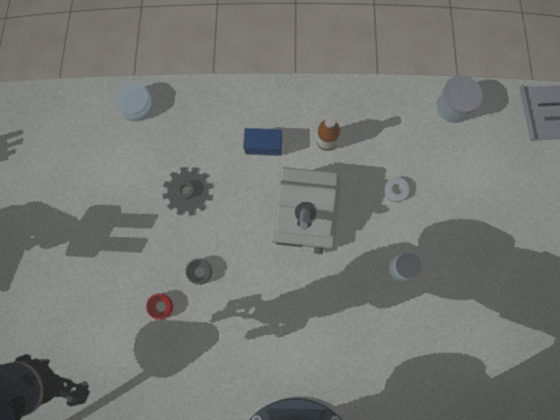

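The top view shows the spacer at (397,189), the carousel at (188,190), the grey cap at (199,271) and the rotator at (305,215). The red look-alike at (160,306) stays untouched. Other things to keep clear of are the jar (405,265), the bottle (328,135) and the blue box (262,141).

```bash
cat > h.py <<'E'
from rig import *
import cv2,numpy as np
from scipy.spatial.transform import Rotation as R
def K(c): 
    f=210/np.tan(np.radians(c["vertical_fov"]/2)); return np.array([[f,0,c["cx"]],[0,f,c["cy"]],[0,0,1]])
def c2w(n,st=None):
    c=get_calibration(n)
    if n!="wrist": return c,np.linalg.inv(c["world_to_cam"])
    T=np.eye(4);T[:3,:3]=R.from_rotvec(st["orientation"]).as_matrix();T[:3,3]=st["tcp_pos"]
    return c,T@c["mount"]
def cloud(n,d,st=None):
    c,T=c2w(n,st); v,u=np.mgrid[0:420,0:560]
    r=cv2.undistortPoints(np.stack([u,v],-1).reshape(-1,1,2).astype(float),K(c),c["dist_coeffs"]).reshape(420,560,2)
    P=np.dstack([r*d[...,None],d]); return P@T[:3,:3].T+T[:3,3]
def onplane(n,uv,z,st=None):
    c,T=c2w(n,st); r=cv2.undistortPoints(np.array(uv,float).reshape(-1,1,2),K(c),c["dist_coeffs"]).reshape(-1,2)
    D=np.c_[r,np.ones(len(r))]@T[:3,:3].T; o=T[:3,3]; return o+D*((z-o[2])/D[:,2])[:,None]
def proj(n,P,st=None):
    c,T=c2w(n,st); Ti=np.linalg.inv(T); q=np.asarray(P,float).reshape(-1,3)@Ti[:3,:3].T+Ti[:3,3]
    return cv2.projectPoints(q,np.zeros(3),np.zeros(3),K(c),c["dist_coeffs"])[0].reshape(-1,2)
def snap(n,tag):
    st=state(); p,d=snapshot(n); np.savez(tag+".npz",p=p,d=d,pos=st["tcp_pos"],ori=st["orientation"]); cv2.imwrite(f"pics/{tag}.png",p[:,:,::-1]); return st,p,d
E
python3 - <<'E'
from h import *
for n in ["top","scene"]:
    z=np.load(n+"0.npz"); W=cloud(n,z["d"]); ok=z["d"]>0
    tab=W[ok&(abs(W[...,2])<.015)&(W[...,0]<.7)&(W[...,0]>.2)&(abs(W[...,1])<.35)]; print(n,"table z",np.median(tab[:,2]))
    for nm,uv in dict(spacer=(397,189),carousel=(188,190),cap=(199,271),red=(160,306),jar=(405,265),box=(262,141),bottle=(327,135)).items():
        if n=="top":
            c=onplane(n,[uv],.02)[0]
            m=ok&(np.hypot(W[...,0]-c[0],W[...,1]-c[1])<.07)&(W[...,2]>.012)
            q=W[m]; print(nm,c.round(3),"mean",q.mean(0).round(3),"mid",((q.min(0)+q.max(0))/2).round(3),"size",np.ptp(q,axis=0).round(3),"zmax",np.percentile(q[:,2],95).round(3))
        
    m=ok&(abs(W[...,0]-.42)<.2)&(abs(W[...,1])<.12)&(W[...,2]>.135)&(W[...,2]<.25); q=W[m]; print("spin",len(q))
    c=q.mean(0);u,s,v=np.linalg.svd(q-c,full_matrices=0);print(c.round(4),v[0].round(3),s.round(3),q.min(0).round(3),q.max(0).round(3))
# rotator
    m=ok&(W[...,2]>.05)&(W[...,2]<.135)&(abs(W[...,1]+.01)<.12)&(W[...,0]>.3)&(W[...,0]<.6); 
    q=W[m].astype(np.float32); print("rot",cv2.minAreaRect(q[:,:2]),np.percentile(q[:,2],[5,50,95]).round(3))
z=np.load("top0.npz")["p"][:,:,::-1]
t=np.hstack([cv2.resize(z[v-26:v+26,u-26:u+26],(260,260),interpolation=3) for u,v in [(397,189),(188,190),(199,271)]])
t=np.vstack([t,cv2.resize(z[165:255,225:395],(780,413),interpolation=3)])
cv2.imwrite("pics/crop.png",cv2.resize(t,None,fx=.88,fy=.88))
E
```

```text
top table z -0.0014113170453914359
spacer [ 0.633 -0.242  0.02 ] mean [ 0.634 -0.242  0.018] mid [ 0.634 -0.242  0.019] size [0.061 0.061 0.013] zmax 0.022
carousel [0.628 0.265 0.02 ] mean [0.629 0.271 0.021] mid [0.642 0.271 0.02 ] size [0.07  0.043 0.017] zmax 0.026
cap [0.432 0.23  0.02 ] mean [0.432 0.232 0.025] mid [0.432 0.232 0.022] size [0.062 0.061 0.021] zmax 0.031
red [0.347 0.322 0.02 ] mean [0.347 0.324 0.025] mid [0.348 0.325 0.023] size [0.059 0.061 0.022] zmax 0.031
jar [ 0.449 -0.257  0.02 ] mean [ 0.443 -0.246  0.073] mid [ 0.445 -0.25   0.051] size [0.064 0.06  0.077] zmax 0.087
box [0.752 0.087 0.02 ] mean [0.742 0.084 0.053] mid [0.746 0.084 0.039] size [0.054 0.091 0.054] zmax 0.062
bottle [ 0.768 -0.073  0.02 ] mean [ 0.748 -0.071  0.093] mid [ 0.756 -0.072  0.082] size [0.049 0.051 0.14 ] zmax 0.149
spin 157
[ 0.5302 -0.015   0.1576] [-0.721  0.087  0.688] [0.153 0.089 0.054] [ 0.515 -0.03   0.135] [ 0.553 -0.     0.17 ]Traceback (most recent call last):
  File "<stdin>", line 15, in <module>
cv2.error: OpenCV(4.12.0) /io/opencv/modules/imgproc/src/convhull.cpp:143: error: (-215:Assertion failed) total >= 0 && (depth == CV_32F || depth == CV_32S) in function 'convexHull'
```

```bash
python3 - <<'E'
from h import *
from scipy.optimize import least_squares
allq=[]
for n in ["top","scene"]:
    z=np.load(n+"0.npz"); W=cloud(n,z["d"]); ok=z["d"]>0
    m=ok&(W[...,2]>.02)&(W[...,2]<.135)&(abs(W[...,1]+.01)<.12)&(W[...,0]>.42)&(W[...,0]<.7); 
    q=np.ascontiguousarray(W[m][:,:2]).astype(np.float32); print("rot",cv2.minAreaRect(q.reshape(-1,1,2)))
    m=ok&(abs(W[...,0]-.53)<.06)&(abs(W[...,1]+.015)<.03)&(W[...,2]>.125)&(W[...,2]<.2); allq.append(W[m])
    a0=np.array([-np.sin(np.radians(32)),0,np.cos(np.radians(32))])
    def f(p,q):
        a=np.array([-np.sin(np.radians(32))*np.cos(p[2]),-np.sin(np.radians(32))*np.sin(p[2]),np.cos(np.radians(32))])
        d=q-np.array([p[0],p[1],.105]); s=d@a; r=np.linalg.norm(d-s[:,None]*a,axis=1)
        w=(s>10e-3)&(s<64e-3); return np.where(w,r-.011,0)
    s=least_squares(f,[.567,-.015,0],args=(allq[-1],),loss="soft_l1",f_scale=.002); print(n,s.x.round(4),len(allq[-1]),np.sqrt(np.mean(s.fun**2)))
z=np.load("top0.npz")["p"][:,:,::-1]
t=np.hstack([cv2.resize(z[v-26:v+26,u-26:u+26],(260,260),interpolation=3) for u,v in [(397,189),(188,190),(199,271)]])
t=np.vstack([t,cv2.resize(z[165:255,225:395],(780,413),interpolation=3)])
cv2.imwrite("pics/crop.png",cv2.resize(t,None,fx=.88,fy=.88))
E
```

```text
rot ((0.5698881149291992, -0.019031330943107605), (0.1504092812538147, 0.18142986297607422), 84.1314926147461)
top [ 0.5575 -0.0178 -0.1069] 179 0.0010382762799506103
rot ((0.5763919949531555, -0.01425924152135849), (0.1484176367521286, 0.18520806729793549), 82.27225494384766)
scene [ 0.56   -0.0187 -0.1633] 241 0.0012930105563328162
```

View pics/crop.png

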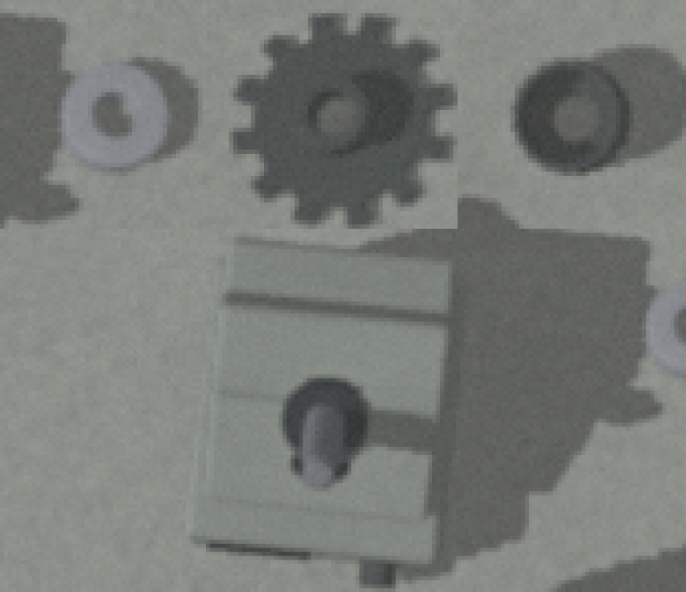

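The crop confirms the choices: a plain ring spacer, a hub-up carousel, a grey cap with its open side up, and a spindle whose nose leans to the robot with a slight yaw. Next I'll look along the spindle from close by with the wrist camera.

apply_moves --moves '[[[0.028,-0.04,0.002],[0,0,-0.126],1],[[0.028,-0.04,0.002],[0,0,-0.126],1],[[0.028,-0.04,0.002],[0,0,-0.126],1],[[0.028,-0.04,0.002],[0,0,-0.126],1],[[0.028,-0.04,0.002],[0,0,-0.126],1],[[0.028,-0.04,0.002],[0,0,-0.126],1],[[0.028,-0.04,0.002],[0,0,-0.126],1],[[0.028,-0.04,0.002],[0,0,-0.126],1],[[0.028,-0.04,0.002],[0,0,-0.126],1],[[0.028,-0.04,0.002],[0,0,-0.126],1]]'

```text
clock: 1.1
tcp_pos: [0.4894, 0.0523, 0.2513]
orientation: [-2.356, -2.078, 0.0]
wrist_force: [1.6, 1.3, -0.4]
gripper_width: 0.0854
grasp_force: 0.0
```

apply_moves --moves '[[[0.002,-0.016,-0.008],[-0.017,-0.139,0],1],[[0.002,-0.016,-0.008],[-0.017,-0.139,0],1],[[0.002,-0.016,-0.008],[-0.017,-0.139,0],1],[[0,-0.016,-0.008],[-0.017,-0.139,0],1],[[0,0,0],[0,0,0],1],[[0,0,0],[0,0,0],1]]'

```text
clock: 1.7
tcp_pos: [0.4941, -0.0042, 0.2215]
orientation: [2.036, 1.806, 0.471]
wrist_force: [0.4, -0.3, 1.1]
gripper_width: 0.0852
grasp_force: 0.0
```

```bash
cat >> h.py <<'E'
def axis(psi,t=np.radians(32)): return np.array([-np.sin(t)*np.cos(psi),-np.sin(t)*np.sin(psi),np.cos(t)])
def need(pos,Rt):
    st=state(); print("t",round(float(st["clock"]),2),"shift mm",((pos-st["tcp_pos"])*1e3).round(1),"turn",(Rt*R.from_rotvec(st["orientation"]).inv()).as_rotvec().round(3),"tcp",st["tcp_pos"].round(4),"F",st["wrist_force"].round(1),"w",round(float(st["gripper_width"]),4),"g",round(float(st["grasp_force"]),1))
def Rdown(yaw): return R.from_matrix(np.array([[np.sin(yaw),np.cos(yaw),0],[-np.cos(yaw),np.sin(yaw),0],[0,0,-1]]).astype(float))
def Rspin(psi): return R.from_rotvec(-np.radians(32)*np.array([-np.sin(psi),np.cos(psi),0]))*Rdown(psi)
E
python3 - <<'E'
from h import *
st,p,d=snap("wrist","w1")
f0=np.array([.5585,-.018,.105]); need(f0+axis(-.12)*.12,Rspin(-.12))
print(proj("wrist",[f0,f0+axis(-.12)*.073],st).round(1))
E
```

```text
Traceback (most recent call last):
  File "h.py", line 27, in Rspin
    def Rspin(psi): return R.from_rotvec(-np.radians(32)*np.array([-np.sin(psi),np.cos(psi),0]))*Rdown(psi)
                                                                                                 ~~~~~^^^^^
  File "h.py", line 26, in Rdown
    def Rdown(yaw): return R.from_matrix(np.array([[np.sin(yaw),np.cos(yaw),0],[-np.cos(yaw),np.sin(yaw),0],[0,0,-1]]).astype(float))
                           ~~~~~~~~~~~~~^^^^^^^^^^^^^^^^^^^^^^^^^^^^^^^^^^^^^^^^^^^^^^^^^^^^^^^^^^^^^^^^^^^^^^^^^^^^^^^^^^^^^^^^^^^^^
  File "scipy/spatial/transform/_rotation.pyx", line 1143, in scipy.spatial.transform._rotation.Rotation.from_matrix
ValueError: Non-positive determinant (left-handed or null coordinate frame) in rotation matrix 0: [[-0.11971221  0.99280864  0.        ]
 [-0.99280864 -0.11971221  0.        ]
 [ 0.          0.         -1.        ]].
```

View pics/w1.png

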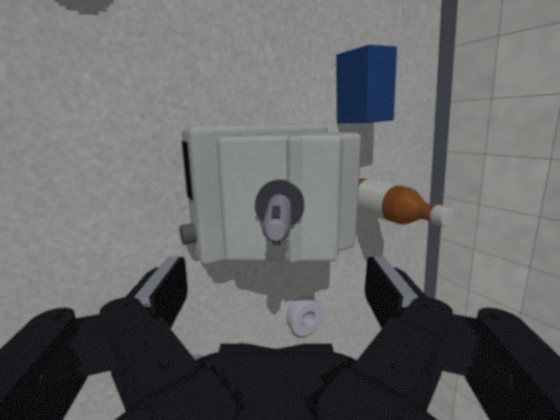

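```bash
sed -i 's/\[\[np.sin(yaw),np.cos(yaw),0\],\[-np.cos(yaw)/[[-np.sin(yaw),np.cos(yaw),0],[np.cos(yaw)/' h.py
cat > fit.py <<'E'
from h import *
from scipy.optimize import least_squares
def fit(n,tag):
    z=np.load(tag+".npz"); st=dict(tcp_pos=z["pos"],orientation=z["ori"]) if n=="wrist" else None
    W=cloud(n,z["d"],st); c=W[z["d"]>0]
    # sloping face plane normal
    f0=np.array([.5585,-.018,.105]); a=axis(-.12); dd=c-f0; s=dd@a; r=np.linalg.norm(dd-s[:,None]*a,axis=1)
    q=c[(abs(s+.008)<.004)&(r>.03)&(r<.05)]
    m=q.mean(0); nrm=np.linalg.svd(q-m,full_matrices=0)[2][2]; nrm*=np.sign(nrm[2]); 
    b=c[(abs(s)<.004)&(r>.013)&(r<.022)]
    print(n,"face n",nrm.round(3),"tilt",np.degrees(np.arccos(nrm[2])).round(1),"psi",np.arctan2(-nrm[1],-nrm[0]).round(3),"boss s",np.median((b-f0)@a).round(4),"face s",np.median((q-f0)@a).round(4))
    q=c[(s>.008)&(s<.063)&(r<.022)]
    def g(p):
        ax=axis(p[2]); d=q-np.array([p[0],p[1],.105]); s=d@ax; return np.linalg.norm(d-s[:,None]*ax,axis=1)-.011
    for fp in (None,-.12):
        S=least_squares(g if fp is None else (lambda p:g([p[0],p[1],fp])),[.5585,-.018,-.1] if fp is None else [.5585,-.018],loss="soft_l1",f_scale=.001)
        print("  foot/psi",S.x.round(4),len(q),"rms",np.sqrt(np.mean(S.fun**2)).round(5))
    h=c[(s>.07)&(s<.08)&(r<.015)]; print("  nose top pts",len(h),h.mean(0).round(4) if len(h) else "", "smax",s[r<.012].max().round(4))
if __name__=="__main__":
    fit("wrist","w1"); fit("top","top0"); fit("scene","scene0")
    f0=np.array([.5585,-.018,.105]); need(f0+axis(-.12)*.12,Rspin(-.12))
    z=np.load("w1.npz"); st=dict(tcp_pos=z["pos"],orientation=z["ori"])
    print(proj("wrist",[f0,f0+axis(-.12)*.073],st).round(1))
E
python3 fit.py
```

```text
wrist face n [-0.534  0.053  0.844] tilt 32.5 psi -0.098 boss s -0.0014 face s -0.0094
  foot/psi [ 0.5623 -0.0156 -0.1379] 394 rms 0.00136
  foot/psi [ 0.5623 -0.0152] 394 rms 0.00141
  nose top pts 290 [ 0.524  -0.0103  0.1672] smax 0.0733
top face n [-0.529  0.063  0.846] tilt 32.2 psi -0.119 boss s -0.0014 face s -0.009
  foot/psi [ 0.5574 -0.0179 -0.1135] 112 rms 0.0013
  foot/psi [ 0.5574 -0.018 ] 112 rms 0.0013
  nose top pts 29 [ 0.5214 -0.0132  0.1662] smax 0.074
scene face n [-0.532  0.056  0.845] tilt 32.3 psi -0.105 boss s -0.0014 face s -0.0093
  foot/psi [ 0.56   -0.0184 -0.1526] 228 rms 0.0014
  foot/psi [ 0.5601 -0.0178] 228 rms 0.00141
  nose top pts 18 [ 0.524  -0.0114  0.1671] smax 0.0727
t 1.75 shift mm [ -0.4  -6.5 -16.2] turn [-0.006 -0.046 -0.   ] tcp [ 0.4958 -0.0039  0.223 ] F [0.6 0.4 1. ] w 0.0856 g 0.0
[[275.3 209.1]
 [270.3 235.7]]
```

apply_moves --moves '[[[0.018,-0.038,0],[0.014,0.128,0],1],[[0.018,-0.038,0],[0.015,0.128,0],1],[[0.018,-0.038,0],[0.015,0.128,0],1],[[0.018,-0.038,0],[0.014,0.128,0],1],[[0.018,-0.038,0],[0,0,0],1],[[0.018,-0.038,0],[0,0,0],1],[[0.0075,-0.002,-0.028],[0,0,0],1],[[0.0075,-0.002,-0.028],[0,0,0],1],[[0.0075,-0.003,-0.028],[0,0,0],1],[[0.0075,-0.003,-0.028],[0,0,0],1]]'

```text
clock: 2.75
tcp_pos: [0.6243, -0.2141, 0.1104]
orientation: [2.293, 2.038, 0.084]
wrist_force: [-0.6, 0.1, -0.0]
gripper_width: 0.0855
grasp_force: 0.0
```

apply_moves --moves '[[[0,0,0],[0,0,0],1]]'

```text
clock: 2.85
tcp_pos: [0.6221, -0.2133, 0.1074]
orientation: [2.297, 2.041, 0.079]
wrist_force: [-0.7, 0.9, 0.4]
gripper_width: 0.0855
grasp_force: 0.0
```

```bash
python3 - <<'E'
from h import *
need(np.array([.634,-.242,.006]),Rdown(-.11))
st,p,d=snap("wrist","w2"); W=cloud("wrist",d,st)
def ring(W,d,c,zt,ro=.030):
    m=(d>0)&(abs(W[...,2]-zt)<.006)&(np.hypot(W[...,0]-c[0],W[...,1]-c[1])<ro+.02)
    q=np.ascontiguousarray(W[m][:,:2]*1e3).astype(np.float32); return len(q),cv2.minEnclosingCircle(q.reshape(-1,1,2)),q.mean(0)
print(ring(W,d,(.634,-.242),.02))
m=(d>0)&(abs(W[...,2]-.02)<.006)&(np.hypot(W[...,0]-.634,W[...,1]+.242)<.06); v,u=np.where(m); print(u.min(),u.max(),v.min(),v.max())
E
```

```text
t 2.85 shift mm [  11.9  -28.7 -101.4] turn [0.016 0.084 0.008] tcp [ 0.6221 -0.2133  0.1074] F [-0.7  0.9  0.4] w 0.0855 g 0.0
(3165, ((637.886962890625, -239.194580078125), 30.22545623779297), array([ 637.29614, -237.66513], dtype=float32))
253 323 208 275
```

View pics/w2.png

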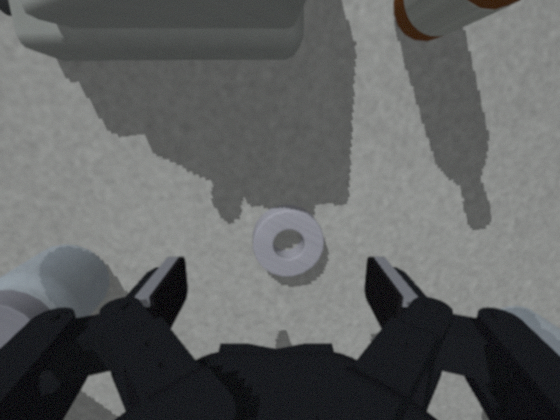

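apply_moves --moves '[[[0.0045,-0.009,-0.01],[0.006,0.028,0.003],1],[[0.0045,-0.009,-0.02],[0.005,0.028,0.003],1],[[0.005,-0.009,-0.02],[0.005,0.028,0.002],1],[[0,0,-0.02],[0,0,0],1],[[0,0,-0.015],[0,0,0],1],[[0,0,0],[0,0,0],1]]'

```text
clock: 3.5
tcp_pos: [0.6362, -0.2405, 0.0261]
orientation: [2.337, 2.094, 0.003]
wrist_force: [-0.1, 0.2, 0.2]
gripper_width: 0.0858
grasp_force: 0.0
```

```bash
python3 - <<'E'
from h import *
need(np.array([.636,-.2405,.006]),Rdown(-.11))
E
```

```text
t 3.5 shift mm [ -0.2   0.  -20.1] turn [ 0.002  0.004 -0.   ] tcp [ 0.6362 -0.2405  0.0261] F [-0.1  0.2  0.2] w 0.0858 g 0.0
```

apply_moves --moves '[[[0,0,-0.01],[0,0,0],1],[[0,0,-0.01],[0,0,0],1],[[0,0,0],[0,0,0],0],[[0,0,0],[0,0,0],0],[[0,0,0],[0,0,0],0],[[0,0,0],[0,0,0],0]]'

```text
clock: 4.1
tcp_pos: [0.6361, -0.2408, 0.0073]
orientation: [2.336, 2.092, 0.004]
wrist_force: [-3.0, 1.6, 6.5]
gripper_width: 0.0573
grasp_force: 62.8
```

```bash
python3 - <<'E'
from h import *
need(np.array([.636,-.2405,.006]),Rdown(-.11))
st,p,d=snap("wrist","w3"); W=cloud("wrist",d,st)
z=np.load("w3.npz")
R0=R.from_rotvec(st["orientation"]).as_matrix()
L=(W-st["tcp_pos"])@R0
m=(d>0)&(abs(W[...,2]-.02)<.004)&(np.hypot(L[...,0],L[...,1])<.036)&(L[...,0]>-.005)
q=L[m]*1e3; print(len(q),q.min(0),q.max(0))
# outer edge arc fit
r=q[:,:2]; 
from scipy.optimize import least_squares
e=[r[(r[:,1]>y-1)&(r[:,1]<y+1)] for y in range(-20,21,2)]
e=np.array([k[k[:,0].argmax()] for k in e if len(k)])
S=least_squares(lambda p:np.hypot(e[:,0]-p[0],e[:,1]-p[1])-30,[0,0],loss="soft_l1");print("ring centre in tool mm",S.x,np.abs(S.fun).max())
E
```

```text
t 4.1 shift mm [-0.1  0.3 -1.3] turn [0.002 0.006 0.   ] tcp [ 0.6361 -0.2408  0.0073] F [-3.   1.6  6.5] w 0.0573 g 62.8
5973 [ -4.99786472 -33.36220693 -16.82140529] [30.95023953 33.43586759 -8.57383832]
ring centre in tool mm [0.81614004 0.49224437] 0.3488378760078703
```

apply_moves --moves '[[[0,0,0.02],[0,0,0],0],[[0,0,0.045],[0,0,0],0],[[0,0,0.045],[0,0,0],0],[[0,0,0.045],[0,0,0],0],[[-0.02,0.02,0.035],[0,0,0],0],[[-0.028,0.036,0.02],[0,0,0],0],[[-0.028,0.037,0.015],[0,0,0],0],[[-0.028,0.037,0],[-0.015,-0.139,0],0],[[-0.026,0.037,0],[-0.015,-0.139,0],0],[[-0.024,0.036,0],[-0.015,-0.139,0],0]]'

```text
clock: 5.15
tcp_pos: [0.5118, -0.0746, 0.2352]
orientation: [2.172, 1.943, 0.272]
wrist_force: [0.7, -0.3, 0.4]
gripper_width: 0.0574
grasp_force: 64.4
```

apply_moves --moves '[[[0,0.03,0],[-0.015,-0.139,0],0],[[0,0,0],[0,0,0],0],[[0,0,0],[0,0,0],0]]'

```text
clock: 5.45
tcp_pos: [0.5108, -0.0453, 0.2349]
orientation: [2.087, 1.87, 0.389]
wrist_force: [0.0, -0.3, 0.4]
gripper_width: 0.0571
grasp_force: 64.4
```

```bash
cat > s.py <<'E'
import sys
from h import *
F=np.array([.561,-.0165,.105]);PSI=-.11
def tgt(s,off=(0,0)):
    Rt=Rspin(PSI).as_matrix(); return F+axis(PSI)*s+Rt[:,0]*off[0]+Rt[:,1]*off[1]
def rep():
    st=state();Rt=Rspin(PSI).as_matrix();d=(st["tcp_pos"]-F)
    print("s mm",round(d@axis(PSI)*1e3,1),"off x,y mm",(Rt[:,:2].T@d*1e3).round(1),"F tool x,y,along a",(np.array([Rt[:,0],Rt[:,1],axis(PSI)])@st["wrist_force"]).round(1),"M tool",(Rt.T@st["moment"]).round(2))
if __name__=="__main__":
    rep(); need(tgt(float(sys.argv[1])),Rspin(PSI)); Rt=Rspin(PSI).as_matrix(); print("a",axis(PSI).round(3),"tx",Rt[:,0].round(3),"ty",Rt[:,1].round(3))
E
python3 s.py .097
```

```text
s mm 134.9 off x,y mm [-34.2  29.2] F tool x,y,along a [-0.3  0.3  0.3] M tool [ 0.34  0.02 -0.06]
t 5.45 shift mm [ -0.9  34.5 -47.6] turn [-0.01  -0.142  0.001] tcp [ 0.5108 -0.0453  0.2349] F [ 0.  -0.3  0.4] w 0.0571 g 64.4
a [-0.527  0.058  0.848] tx [0.11  0.994 0.   ] ty [ 0.843 -0.093  0.53 ]
```

apply_moves --moves '[[[-0.0065,0.018,-0.008],[-0.005,-0.071,0],0],[[-0.0065,0.018,-0.02],[-0.005,-0.071,0],0],[[0,0,0],[0,0,0],0],[[0,0,0],[0,0,0],0]]'

```text
clock: 5.85
tcp_pos: [0.4998, -0.0101, 0.2069]
orientation: [1.999, 1.786, 0.511]
wrist_force: [1.5, 0.0, -0.6]
gripper_width: 0.0572
grasp_force: 64.5
```

```bash
python3 s.py .097; python3 - <<'E'
from h import *
snap("wrist","w4"); 
p,d=snapshot("scene"); q,_=snapshot("top")
from rig import *
a=cv2.resize(p[120:290,190:360,::-1],(400,400),interpolation=3); b=cv2.resize(q[160:260,255:355,::-1],(400,400),interpolation=3)
cv2.imwrite("pics/c4.png",np.hstack([a,b]))
E
```

```text
s mm 119.0 off x,y mm [-0.4  1.8] F tool x,y,along a [ 0.2  0.9 -1.3] M tool [0.57 0.01 0.01]
t 5.85 shift mm [ 10.1  -0.7 -19.6] turn [-0.001 -0.002  0.002] tcp [ 0.4998 -0.0101  0.2069] F [ 1.5  0.  -0.6] w 0.0572 g 64.5
a [-0.527  0.058  0.848] tx [0.11  0.994 0.   ] ty [ 0.843 -0.093  0.53 ]
```

View pics/w4.png

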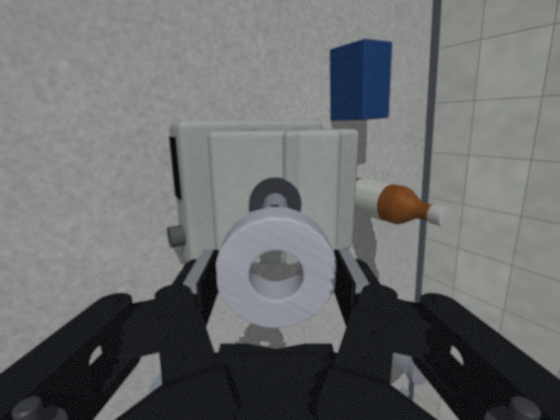

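```bash
python3 - <<'E'
from h import *
from scipy.optimize import least_squares
from s import F,PSI
z=np.load("w4.npz"); st=dict(tcp_pos=z["pos"],orientation=z["ori"]); d=z["d"]; W=cloud("wrist",d,st)
R0=R.from_rotvec(st["orientation"]).as_matrix(); L=(W-st["tcp_pos"])@R0*1e3
m=(d>0)&(abs(L[...,2]+13)<5)&(np.hypot(L[...,0],L[...,1])<34)&(abs(L[...,1])<29)
q=L[m]; print(len(q),"z",np.median(q[:,2]))
def arc(q,rad,side,ys):
    e=[]
    for y in ys:
        k=q[abs(q[:,1]-y)<.7]
        if len(k)>2: e.append(k[(side*k[:,0]).argmax(),:2])
    e=np.array(e); S=least_squares(lambda p:np.hypot(e[:,0]-p[0],e[:,1]-p[1])-rad,[0,0],loss="soft_l1",f_scale=.5); return S.x.round(2),len(e),np.sqrt(np.mean(S.fun**2)).round(2)
print("ring outer",arc(q,30,1,range(-22,23)))
# boss from depth: points at foot plane
Zb=(st["tcp_pos"]-F)@-R0[:,2]*1e3
m=(d>0)&(abs(L[...,2]-(119.0))<5)&(np.hypot(L[...,0],L[...,1])<26.5); b=L[m]; print("boss",len(b),np.median(b[:,2]),b.min(0),b.max(0)); print(arc(b,24,1,range(-18,19,1)))
# spindle foot with arc in same image: colour edges columns
p=z["p"].astype(int).sum(2)
for v in (185,190,195,200,205): print(v,p[v,240:312:2].tolist())
E
```

```text
9178 z -12.576574320358194
ring outer (array([0.71, 0.66]), 45, np.float64(0.18))
boss 1091 119.23520448270642 [ -4.26902283 -24.28694765 114.01899389] [ 26.36028126  22.83281851 123.93119298]
(array([ 2.42, -0.34]), 37, np.float64(0.18))
185 [413, 414, 420, 421, 422, 423, 426, 407, 292, 175, 159, 152, 153, 163, 164, 149, 168, 151, 163, 151, 173, 153, 144, 167, 160, 177, 215, 335, 389, 403, 419, 415, 411, 427, 418, 414]
190 [423, 428, 422, 421, 421, 418, 317, 169, 154, 165, 165, 156, 173, 165, 166, 165, 161, 166, 165, 162, 159, 165, 159, 169, 164, 168, 155, 172, 184, 349, 417, 433, 409, 418, 408, 430]
195 [425, 424, 416, 427, 416, 301, 157, 168, 154, 158, 169, 166, 153, 179, 263, 313, 329, 354, 345, 344, 324, 247, 172, 160, 159, 147, 155, 154, 150, 179, 351, 421, 425, 422, 412, 414]
200 [413, 416, 427, 425, 362, 193, 162, 163, 161, 165, 161, 173, 233, 287, 329, 340, 346, 347, 351, 355, 348, 347, 315, 228, 166, 170, 161, 142, 155, 158, 232, 408, 417, 427, 419, 424]
205 [425, 420, 421, 420, 336, 172, 168, 172, 160, 173, 156, 187, 275, 322, 332, 271, 220, 220, 216, 273, 345, 342, 320, 285, 178, 179, 157, 159, 168, 172, 219, 381, 422, 419, 421, 427]
```

View pics/c4.png

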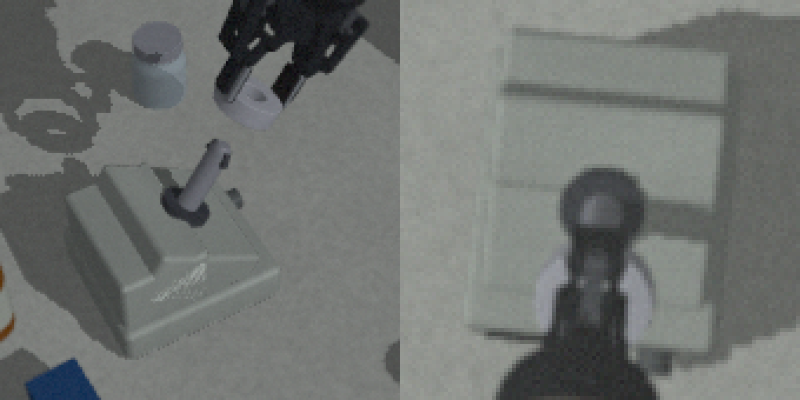

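```bash
sed -i 's/^F=.*;PSI/F=np.array([.5618,-.0152,.1054]);PSI/' s.py
```

apply_moves --moves '[[[0.005,0.0012,-0.009],[0,0,0],0],[[0.005,-0.0005,-0.0085],[0,0,0],0],[[0.005,-0.0006,-0.0084],[0,0,0],0],[[0,0,0],[0,0,0],0]]'

```text
clock: 6.4
tcp_pos: [0.5139, -0.0101, 0.1784]
orientation: [2.001, 1.787, 0.509]
wrist_force: [-0.2, 0.3, -0.7]
gripper_width: 0.057
grasp_force: 64.5
```

```bash
python3 s.py .0803
```

```text
s mm 87.5 off x,y mm [-0.2 -2.1] F tool x,y,along a [ 0.3 -0.6 -0.4] M tool [ 0.63  0.07 -0.01]
t 6.4 shift mm [ 5.6 -0.4 -4.9] turn [-0.001 -0.004  0.003] tcp [ 0.5139 -0.0101  0.1784] F [-0.2  0.3 -0.7] w 0.057 g 64.5
a [-0.527  0.058  0.848] tx [0.11  0.994 0.   ] ty [ 0.843 -0.093  0.53 ]
```

apply_moves --moves '[[[0.0018,0,0.0011],[0,0,0],0],[[0.0016,-0.0002,-0.0025],[0,0,0],0],[[0.0016,-0.0002,-0.0025],[0,0,0],0],[[0.0016,-0.0002,-0.0025],[0,0,0],0],[[0,0,0],[0,0,0],0]]'

```text
clock: 6.9
tcp_pos: [0.5206, -0.0106, 0.1736]
orientation: [1.999, 1.786, 0.511]
wrist_force: [0.2, -0.1, -1.9]
gripper_width: 0.0569
grasp_force: 64.5
```

```bash
python3 s.py .0073
```

```text
s mm 79.8 off x,y mm [0.1 1. ] F tool x,y,along a [-0.1 -0.8 -1.7] M tool [ 0.54  0.   -0.01]
t 6.9 shift mm [ 37.3  -4.2 -62. ] turn [-0.001 -0.002  0.003] tcp [ 0.5206 -0.0106  0.1736] F [ 0.2 -0.1 -1.9] w 0.0569 g 64.5
a [-0.527  0.058  0.848] tx [0.11  0.994 0.   ] ty [ 0.843 -0.093  0.53 ]
```

apply_moves --moves '[[[0.0009,-0.0001,-0.0029],[0,0,0],0],[[0.0016,-0.0002,-0.0025],[0,0,0],0],[[0.0016,-0.0002,-0.0025],[0,0,0],0],[[0,0,0],[0,0,0],0]]'

```text
clock: 7.3
tcp_pos: [0.5248, -0.0112, 0.1657]
orientation: [1.999, 1.786, 0.511]
wrist_force: [0.3, -1.7, -0.1]
gripper_width: 0.0569
grasp_force: 64.6
```

```bash
python3 s.py .0073
```

```text
s mm 70.8 off x,y mm [-0.1  0.4] F tool x,y,along a [-1.7  0.4 -0.3] M tool [ 0.51 -0.35  0.01]
t 7.3 shift mm [ 33.1  -3.6 -54.1] turn [-0.001 -0.002  0.003] tcp [ 0.5248 -0.0112  0.1657] F [ 0.3 -1.7 -0.1] w 0.0569 g 64.6
a [-0.527  0.058  0.848] tx [0.11  0.994 0.   ] ty [ 0.843 -0.093  0.53 ]
```

apply_moves --moves '[[[0.0016,-0.0002,-0.0025],[0,0,0],0],[[0.0016,-0.0002,-0.0025],[0,0,0],0],[[0.0016,-0.0002,-0.0025],[0,0,0],0],[[0,0,0],[0,0,0],0]]'

```text
clock: 7.7
tcp_pos: [0.5296, -0.0117, 0.1581]
orientation: [2.0, 1.786, 0.511]
wrist_force: [1.6, -0.3, -2.6]
gripper_width: 0.0572
grasp_force: 64.3
```

```bash
python3 s.py .0073
```

```text
s mm 61.8 off x,y mm [-0.   0.5] F tool x,y,along a [-0.1  0.1 -3.1] M tool [ 0.47 -0.15  0.02]
t 7.7 shift mm [ 28.3  -3.1 -46.5] turn [-0.001 -0.002  0.003] tcp [ 0.5296 -0.0117  0.1581] F [ 1.6 -0.3 -2.6] w 0.0572 g 64.3
a [-0.527  0.058  0.848] tx [0.11  0.994 0.   ] ty [ 0.843 -0.093  0.53 ]
```

apply_moves --moves '[[[0.0021,-0.0002,-0.0034],[0,0,0],0],[[0.0021,-0.0002,-0.0034],[0,0,0],0],[[0.0021,-0.0002,-0.0034],[0,0,0],0],[[0.0021,-0.0002,-0.0034],[0,0,0],0],[[0.0021,-0.0003,-0.0034],[0,0,0],0],[[0.0021,-0.0003,-0.0034],[0,0,0],0]]'

```text
clock: 8.3
tcp_pos: [0.5423, -0.013, 0.1378]
orientation: [1.999, 1.786, 0.511]
wrist_force: [0.4, 0.6, -1.5]
gripper_width: 0.0569
grasp_force: 64.6
```

```bash
python3 s.py .0073
```

```text
s mm 37.8 off x,y mm [0.  0.5] F tool x,y,along a [ 0.6 -0.5 -1.4] M tool [ 0.55  0.   -0.04]
t 8.3 shift mm [ 15.6  -1.8 -26.2] turn [-0.001 -0.001  0.002] tcp [ 0.5423 -0.013   0.1378] F [ 0.4  0.6 -1.5] w 0.0569 g 64.6
a [-0.527  0.058  0.848] tx [0.11  0.994 0.   ] ty [ 0.843 -0.093  0.53 ]
```

apply_moves --moves '[[[0.0021,-0.0002,-0.0034],[0,0,0],0],[[0.0021,-0.0002,-0.0034],[0,0,0],0],[[0.0021,-0.0002,-0.0034],[0,0,0],0],[[0.0021,-0.0003,-0.0034],[0,0,0],0],[[0.0016,-0.0002,-0.0025],[0,0,0],0],[[0.0016,-0.0002,-0.0025],[0,0,0],0],[[0,0,0],[0,0,0],0]]'

```text
clock: 9.0
tcp_pos: [0.5538, -0.0144, 0.1192]
orientation: [2.0, 1.786, 0.511]
wrist_force: [-0.0, 0.4, -0.7]
gripper_width: 0.0571
grasp_force: 64.6
```

```bash
python3 s.py .0073
```

```text
s mm 15.9 off x,y mm [-0.1  0.4] F tool x,y,along a [ 0.4 -0.4 -0.5] M tool [ 0.58 -0.01  0.01]
t 9.0 shift mm [ 4.2 -0.4 -7.6] turn [-0.001 -0.002  0.003] tcp [ 0.5538 -0.0144  0.1192] F [-0.   0.4 -0.7] w 0.0571 g 64.6
a [-0.527  0.058  0.848] tx [0.11  0.994 0.   ] ty [ 0.843 -0.093  0.53 ]
```

apply_moves --moves '[[[0.0011,-0.0001,-0.0017],[0,0,0],0],[[0.0011,-0.0001,-0.0017],[0,0,0],0],[[0.001,-0.0001,-0.0017],[0,0,0],0],[[0,0,0],[0,0,0],0]]'

```text
clock: 9.4
tcp_pos: [0.5569, -0.0147, 0.1142]
orientation: [1.999, 1.786, 0.511]
wrist_force: [1.0, -0.2, -0.9]
gripper_width: 0.0572
grasp_force: 64.6
```

apply_moves --moves '[[[0.0005,-0.0001,-0.0008],[0,0,0],0],[[0,0,0],[0,0,0],0]]'

```text
clock: 9.6
tcp_pos: [0.5575, -0.0148, 0.1136]
orientation: [1.999, 1.786, 0.511]
wrist_force: [0.2, 0.6, -0.9]
gripper_width: 0.057
grasp_force: 64.6
```

apply_moves --moves '[[[0.0005,-0.0001,-0.0008],[0,0,0],0],[[0,0,0],[0,0,0],0]]'

```text
clock: 9.8
tcp_pos: [0.558, -0.0149, 0.1128]
orientation: [1.999, 1.786, 0.511]
wrist_force: [-0.2, -0.7, -0.5]
gripper_width: 0.0569
grasp_force: 64.6
```

```bash
python3 s.py .0073
```

```text
s mm 8.3 off x,y mm [-0.1  0.7] F tool x,y,along a [-0.7 -0.4 -0.4] M tool [ 0.54 -0.03 -0.02]
t 9.8 shift mm [-0.   0.1 -1.2] turn [-0.001 -0.001  0.003] tcp [ 0.558  -0.0149  0.1128] F [-0.2 -0.7 -0.5] w 0.0569 g 64.6
a [-0.527  0.058  0.848] tx [0.11  0.994 0.   ] ty [ 0.843 -0.093  0.53 ]
```

apply_moves --moves '[[[0.0005,-0.0001,-0.0008],[0,0,0],0],[[0,0,0],[0,0,0],0]]'

```text
clock: 10.0
tcp_pos: [0.5585, -0.015, 0.112]
orientation: [1.999, 1.786, 0.511]
wrist_force: [-0.2, -0.3, -1.9]
gripper_width: 0.0568
grasp_force: 64.6
```

apply_moves --moves '[[[0.0003,0,-0.0004],[0,0,0],0],[[0,0,0],[0,0,0],0]]'

```text
clock: 10.2
tcp_pos: [0.5587, -0.015, 0.1118]
orientation: [1.999, 1.786, 0.511]
wrist_force: [-6.7, 0.3, 6.1]
gripper_width: 0.0572
grasp_force: 65.6
```

apply_moves --moves '[[[0.0003,0,-0.0004],[0,0,0],0],[[0,0,0],[0,0,0],0]]'

```text
clock: 10.4
tcp_pos: [0.5588, -0.0151, 0.1116]
orientation: [1.999, 1.785, 0.511]
wrist_force: [-19.1, -1.4, 18.5]
gripper_width: 0.0572
grasp_force: 67.2
```

```bash
python3 s.py .0073
```

```text
s mm 6.9 off x,y mm [-0.2  0.7] F tool x,y,along a [-3.5 -6.2 25.7] M tool [ 1.41 -0.26 -0.02]
t 10.4 shift mm [-0.8  0.3 -0.1] turn [-0.001 -0.001  0.003] tcp [ 0.5588 -0.0151  0.1116] F [-19.1  -1.4  18.5] w 0.0572 g 67.2
a [-0.527  0.058  0.848] tx [0.11  0.994 0.   ] ty [ 0.843 -0.093  0.53 ]
```

Spacer is home (26 N at the seat). I'll ease off, release and retreat along the axis, then go to the carousel.

apply_moves --moves '[[[-0.0003,0,0.0004],[0,0,0],0],[[0,0,0],[0,0,0],1],[[0,0,0],[0,0,0],1],[[0,0,0],[0,0,0],1],[[-0.0053,0.0006,0.0085],[0,0,0],1],[[-0.0158,0.0017,0.0254],[0,0,0],1],[[-0.0158,0.0017,0.0254],[0,0,0],1],[[-0.0158,0.0017,0.0254],[0,0,0],1],[[-0.0105,0.0012,0.017],[0,0,0],1]]'

```text
clock: 11.3
tcp_pos: [0.4948, -0.008, 0.2158]
orientation: [1.998, 1.785, 0.513]
wrist_force: [1.0, -0.0, -0.4]
gripper_width: 0.0855
grasp_force: 0.0
```

```bash
python3 s.py .12; python3 - <<'E'
from h import *
from s import F,PSI
st,p,d=snap("wrist","w5"); W=cloud("wrist",d,st); a=axis(PSI)
D=W-F; s=D@a; r=np.linalg.norm(D-s[...,None]*a,axis=-1); m=(d>0)&(r>.016)&(r<.028)&(s>-.004)&(s<.06)
print("ring top s pct",np.percentile(s[m],[5,25,50,75,95]).round(4),m.sum())
need(np.array([.631,.267,.115]),Rdown(-.11))
E
```

```text
s mm 129.4 off x,y mm [-0.2  1.4] F tool x,y,along a [ 0.1  0.7 -0.9] M tool [ 0.52 -0.02 -0.03]
t 11.3 shift mm [ 3.8 -0.3 -8.7] turn [-0.001  0.001  0.003] tcp [ 0.4948 -0.008   0.2158] F [ 1.  -0.  -0.4] w 0.0855 g 0.0
a [-0.527  0.058  0.848] tx [0.11  0.994 0.   ] ty [ 0.843 -0.093  0.53 ]
ring top s pct [0.0186 0.0193 0.0197 0.0202 0.0208] 1691
t 11.35 shift mm [ 136.1  274.8 -103.2] turn [0.061 0.558 0.003] tcp [ 0.4949 -0.0078  0.2182] F [ 3.6 -0.6  4.9] w 0.0855 g 0.0
```

apply_moves --moves '[[[0.01,0.025,0.005],[0.012,0.112,0],1],[[0.0136,0.0275,0],[0.012,0.112,0],1],[[0.0136,0.0275,0],[0.012,0.112,0],1],[[0.0136,0.0275,0],[0.012,0.112,0],1],[[0.0136,0.0275,0],[0.013,0.11,0],1],[[0.0136,0.0275,0],[0,0,0],1],[[0.0136,0.0275,-0.027],[0,0,0],1],[[0.0136,0.0275,-0.027],[0,0,0],1],[[0.0136,0.0275,-0.027],[0,0,0],1],[[0.017,0.03,-0.027],[0,0,0],1]]'

```text
clock: 12.35
tcp_pos: [0.6287, 0.2611, 0.1097]
orientation: [2.329, 2.082, 0.023]
wrist_force: [0.5, -0.2, 0.9]
gripper_width: 0.0857
grasp_force: 0.0
```

apply_moves --moves '[[[0,0,0],[0,0,0],1],[[0,0,0],[0,0,0],1]]'

```text
clock: 12.55
tcp_pos: [0.628, 0.2603, 0.1097]
orientation: [2.328, 2.083, 0.021]
wrist_force: [-0.5, -0.5, 1.0]
gripper_width: 0.0855
grasp_force: 0.0
```

```bash
cat > hub.py <<'E'
from h import *
import sys
from scipy.optimize import least_squares
def circ(W,d,c,zt,rad,win,tol=.004):
    m=(d>0)&(abs(W[...,2]-zt)<tol)&(np.hypot(W[...,0]-c[0],W[...,1]-c[1])<win)
    q=np.ascontiguousarray(W[m][:,:2]*1e3).astype(np.float32); h=cv2.convexHull(q.reshape(-1,1,2)).reshape(-1,2)
    S=least_squares(lambda p:np.hypot(h[:,0]-p[0],h[:,1]-p[1])-rad,q.mean(0),loss="soft_l1",f_scale=.5)
    return S.x.round(1),np.sqrt(np.mean(S.fun**2)).round(2),len(q)
E
python3 - <<'E'
from hub import *
st,p,d=snap("wrist","w6"); W=cloud("wrist",d,st)
print("hub",circ(W,d,(.631,.267),.024,22,.04)); print("plate",circ(W,d,(.631,.267),.006,62,.075,.003)); print("tubetable z",np.median(W[(d>0)&(abs(W[...,2])<.01)][:,2]))
need(np.array([.631,.267,.02]),Rdown(-.11))
E
```

```text
hub (array([632.5, 275.6]), np.float64(0.4), 1553)
plate (array([632.3, 275.7]), np.float64(0.25), 11009)
tubetable z 0.0005053880000367439
t 12.6 shift mm [  2.6   7.1 -91. ] turn [0.004 0.023 0.002] tcp [0.6284 0.2599 0.111 ] F [-0.1 -0.1  0.6] w 0.0858 g 0.0
```

apply_moves --moves '[[[0.0018,0.0075,-0.01],[0.002,0.012,0.001],1],[[0.0018,0.0075,-0.02],[0.002,0.011,0.001],1],[[0,0,-0.025],[0,0,0],1],[[0,0,-0.02],[0,0,0],1],[[0,0,0],[0,0,0],1],[[0,0,0],[0,0,0],1]]'

```text
clock: 13.2
tcp_pos: [0.632, 0.2751, 0.0354]
orientation: [-2.34, -2.096, 0.0]
wrist_force: [-0.4, 0.6, 0.6]
gripper_width: 0.0853
grasp_force: 0.0
```

```bash
python3 - <<'E'
from h import *
need(np.array([.632,.275,.009]),Rdown(-.11))
E
```

```text
t 13.2 shift mm [  0.   -0.1 -26.4] turn [-0.    -0.001 -0.   ] tcp [0.632  0.2751 0.0354] F [-0.4  0.6  0.6] w 0.0853 g 0.0
```

apply_moves --moves '[[[0,0,-0.01],[0,0,0],1],[[0,0,-0.01],[0,0,0],1],[[0,0,-0.006],[0,0,0],1],[[0,0,0],[0,0,0],0],[[0,0,0],[0,0,0],0],[[0,0,0],[0,0,0],0],[[0,0,0],[0,0,0],0],[[0,0,0],[0,0,0],0],[[0,0,0],[0,0,0],0]]'

```text
clock: 14.1
tcp_pos: [0.6327, 0.2753, 0.0107]
orientation: [2.34, 2.096, 0.003]
wrist_force: [-1.0, -0.1, 5.6]
gripper_width: 0.041
grasp_force: 61.2
```

```bash
python3 - <<'E'
from h import *
need(np.array([.632,.275,.009]),Rdown(-.11))
E
```

```text
t 14.1 shift mm [-0.7 -0.3 -1.7] turn [-0.001  0.002 -0.   ] tcp [0.6327 0.2753 0.0107] F [-1.  -0.1  5.6] w 0.041 g 61.2
```

apply_moves --moves '[[[0,0,0.02],[0,0,0],0],[[0,0,0.045],[0,0,0],0],[[0,0,0.045],[0,0,0],0],[[0,0,0.045],[0,0,0],0],[[0,0,0.045],[0,0,0],0],[[-0.02,-0.035,0.02],[0,0,0],0],[[-0.021,-0.04,0.004],[0,0,0],0],[[-0.021,-0.04,0],[0,0,0],0],[[-0.021,-0.04,0],[-0.015,-0.139,0],0],[[-0.021,-0.04,0],[-0.015,-0.139,0],0]]'

```text
clock: 15.1
tcp_pos: [0.5456, 0.1078, 0.2356]
orientation: [2.236, 2.004, 0.187]
wrist_force: [0.9, -0.1, 0.2]
gripper_width: 0.0411
grasp_force: 61.3
```

apply_moves --moves '[[[-0.021,-0.04,0],[-0.015,-0.139,0],0],[[-0.018,-0.04,0],[-0.015,-0.139,0],0],[[0,0,0],[0,0,0],0],[[0,0,0],[0,0,0],0]]'

```text
clock: 15.5
tcp_pos: [0.5161, 0.0479, 0.237]
orientation: [2.107, 1.89, 0.381]
wrist_force: [0.4, -0.4, -0.1]
gripper_width: 0.0411
grasp_force: 61.4
```

```bash
python3 s.py .12
```

```text
s mm 139.4 off x,y mm [57.7 25.3] F tool x,y,along a [-0.3  0.3 -0.3] M tool [0.42 0.03 0.05]
t 15.5 shift mm [-17.5 -56.1 -29.8] turn [-0.024 -0.167 -0.004] tcp [0.5161 0.0479 0.237 ] F [ 0.4 -0.4 -0.1] w 0.0411 g 61.4
a [-0.527  0.058  0.848] tx [0.11  0.994 0.   ] ty [ 0.843 -0.093  0.53 ]
```

apply_moves --moves '[[[-0.009,-0.028,0],[-0.012,-0.083,-0.002],0],[[-0.0085,-0.028,-0.01],[-0.012,-0.084,-0.002],0],[[0,0,-0.02],[0,0,0],0],[[0,0,0],[0,0,0],0],[[0,0,0],[0,0,0],0]]'

```text
clock: 16.0
tcp_pos: [0.5014, -0.007, 0.2078]
orientation: [1.996, 1.789, 0.513]
wrist_force: [-0.7, -0.4, -0.5]
gripper_width: 0.041
grasp_force: 61.5
```

```bash
python3 s.py .10; python3 - <<'E'
from hub import *
st,p,d=snap("wrist","w7"); R0=R.from_rotvec(st["orientation"]).as_matrix(); L=(cloud("wrist",d,st)-st["tcp_pos"])@R0
m=(d>0)&(np.hypot(L[...,0],L[...,1])<.07)&(L[...,2]>-.04)&(L[...,2]<.03)
q=L[m]; print("z hist",np.histogram(q[:,2]*1e3,bins=range(-40,31,5)))
pl=m&(abs(L[...,2]-.0047)<.005)&(np.hypot(L[...,0],L[...,1])>.03)
print("plate plane z", np.median(L[pl][:,2]))
for zt,rad,win in ((-.0133,22,.03),(.0047,62,.07)):
    k=m&(abs(L[...,2]-zt)<.004)&(L[...,0]>0); w=L[k][:,:2]*1e3
    h=cv2.convexHull(np.ascontiguousarray(w).astype(np.float32).reshape(-1,1,2)).reshape(-1,2); h=h[h[:,0]>8]
    S=least_squares(lambda p:np.hypot(h[:,0]-p[0],h[:,1]-p[1])-rad,[0,0],loss="soft_l1",f_scale=.5); print(rad,S.x.round(2),len(h),np.sqrt(np.mean(S.fun**2)).round(2))
A=np.c_[L[pl][:,:2],np.ones(pl.sum())]; print("plate tilt",np.linalg.lstsq(A,L[pl][:,2],rcond=None)[0].round(4))
E
```

```text
s mm 119.1 off x,y mm [1.6 2.6] F tool x,y,along a [-0.5 -0.8 -0.1] M tool [0.56 0.01 0.05]
t 16.0 shift mm [  7.7  -2.4 -17.6] turn [-0.    -0.001 -0.001] tcp [ 0.5014 -0.007   0.2078] F [-0.7 -0.4 -0.5] w 0.041 g 61.5
a [-0.527  0.058  0.848] tx [0.11  0.994 0.   ] ty [ 0.843 -0.093  0.53 ]
z hist (array([  872,   449,   494,   428,   402,  4170,   714,   510, 13854,
        5520,     9,     0,     0,     0]), array([-40, -35, -30, -25, -20, -15, -10,  -5,   0,   5,  10,  15,  20,
        25,  30]))
plate plane z 0.004633782863244417
22 [2.28 7.91] 15 9.91
62 [0.26 0.58] 27 0.14
plate tilt [ 0.0013 -0.0002  0.0047]
```

View pics/w7.png

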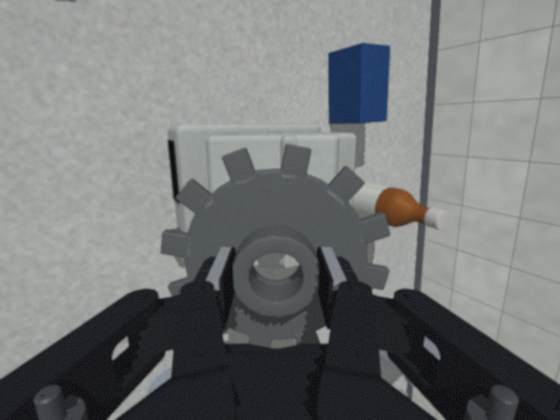

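apply_moves --moves '[[[-0.0019,-0.0011,-0.0011],[0,0,0],0],[[0.0042,-0.0005,-0.0068],[0,0,0],0],[[0.0042,-0.0005,-0.0068],[0,0,0],0],[[0.0042,-0.0005,-0.0068],[0,0,0],0],[[0,0,0],[0,0,0],0],[[0,0,0],[0,0,0],0]]'

```text
clock: 16.65
tcp_pos: [0.5106, -0.01, 0.1845]
orientation: [1.997, 1.789, 0.511]
wrist_force: [-0.3, 0.4, -0.3]
gripper_width: 0.0408
grasp_force: 61.5
```

```bash
python3 s.py .0303
```

```text
s mm 94.4 off x,y mm [-0.5 -1.7] F tool x,y,along a [ 0.3 -0.4 -0.1] M tool [ 0.64 -0.03 -0.05]
t 16.65 shift mm [ 35.3  -3.4 -53.5] turn [-0.    -0.002 -0.   ] tcp [ 0.5106 -0.01    0.1845] F [-0.3  0.4 -0.3] w 0.0408 g 61.5
a [-0.527  0.058  0.848] tx [0.11  0.994 0.   ] ty [ 0.843 -0.093  0.53 ]
```

apply_moves --moves '[[[0.0018,0.0006,0.0011],[0,0,0],0],[[0.0016,-0.0002,-0.0025],[0,0,0],0],[[0.0016,-0.0002,-0.0025],[0,0,0],0],[[0,0,0],[0,0,0],0],[[0,0,0],[0,0,0],0]]'

```text
clock: 17.15
tcp_pos: [0.5156, -0.0099, 0.181]
orientation: [1.996, 1.789, 0.512]
wrist_force: [0.3, -0.4, -1.3]
gripper_width: 0.0408
grasp_force: 61.5
```

```bash
python3 s.py .0303
```

```text
s mm 88.7 off x,y mm [0.2 0.6] F tool x,y,along a [-0.4 -0.4 -1.3] M tool [0.58 0.02 0.03]
t 17.15 shift mm [ 30.2  -3.6 -49.9] turn [-0.    -0.001 -0.   ] tcp [ 0.5156 -0.0099  0.181 ] F [ 0.3 -0.4 -1.3] w 0.0408 g 61.5
a [-0.527  0.058  0.848] tx [0.11  0.994 0.   ] ty [ 0.843 -0.093  0.53 ]
```

apply_moves --moves '[[[0.0016,-0.0002,-0.0025],[0,0,0],0],[[0.0016,-0.0002,-0.0025],[0,0,0],0],[[0.0016,-0.0002,-0.0025],[0,0,0],0],[[0.0016,-0.0002,-0.0025],[0,0,0],0],[[0,0,0],[0,0,0],0]]'

```text
clock: 17.65
tcp_pos: [0.5221, -0.0107, 0.1706]
orientation: [1.996, 1.789, 0.512]
wrist_force: [0.1, -0.4, -1.3]
gripper_width: 0.0413
grasp_force: 61.5
```

```bash
python3 s.py .0303
```

```text
s mm 76.5 off x,y mm [0.2 0.6] F tool x,y,along a [-0.4 -0.5 -1.2] M tool [ 0.68 -0.03  0.01]
t 17.65 shift mm [ 23.8  -2.8 -39.5] turn [-0.    -0.001 -0.   ] tcp [ 0.5221 -0.0107  0.1706] F [ 0.1 -0.4 -1.3] w 0.0413 g 61.5
a [-0.527  0.058  0.848] tx [0.11  0.994 0.   ] ty [ 0.843 -0.093  0.53 ]
```

Clear of contact; on over the catches.

apply_moves --moves '[[[0.0016,-0.0002,-0.0025],[0,0,0],0],[[0.0016,-0.0002,-0.0025],[0,0,0],0],[[0.0016,-0.0002,-0.0025],[0,0,0],0],[[0.0016,-0.0002,-0.0025],[0,0,0],0]]'

```text
clock: 18.05
tcp_pos: [0.5286, -0.0114, 0.1609]
orientation: [1.996, 1.789, 0.512]
wrist_force: [-1.0, 0.1, -1.6]
gripper_width: 0.041
grasp_force: 61.7
```

```bash
python3 s.py .0303
```

```text
s mm 64.7 off x,y mm [0.1 1. ] F tool x,y,along a [-0.  -1.7 -0.8] M tool [ 0.72 -0.07  0.02]
t 18.05 shift mm [ 17.3  -2.  -29.8] turn [-0.    -0.001 -0.   ] tcp [ 0.5286 -0.0114  0.1609] F [-1.   0.1 -1.6] w 0.041 g 61.7
a [-0.527  0.058  0.848] tx [0.11  0.994 0.   ] ty [ 0.843 -0.093  0.53 ]
```

apply_moves --moves '[[[0.0016,-0.0002,-0.0025],[0,0,0],0],[[0.0016,-0.0002,-0.0025],[0,0,0],0],[[0.0016,-0.0002,-0.0025],[0,0,0],0],[[0.0016,-0.0002,-0.0025],[0,0,0],0],[[0.0016,-0.0002,-0.0025],[0,0,0],0],[[0.0016,-0.0002,-0.0025],[0,0,0],0],[[0.0016,-0.0002,-0.0025],[0,0,0],0],[[0,0,0],[0,0,0],0]]'

```text
clock: 18.85
tcp_pos: [0.5397, -0.0129, 0.1431]
orientation: [1.996, 1.789, 0.512]
wrist_force: [-0.0, 0.0, -4.4]
gripper_width: 0.041
grasp_force: 61.2
```

```bash
python3 s.py .0303
```

```text
s mm 43.8 off x,y mm [-0.1  1.1] F tool x,y,along a [ 0.  -2.4 -3.7] M tool [ 0.78 -0.05 -0.01]
t 18.85 shift mm [  6.1  -0.6 -12. ] turn [-0.    -0.001 -0.   ] tcp [ 0.5397 -0.0129  0.1431] F [-0.   0.  -4.4] w 0.041 g 61.2
a [-0.527  0.058  0.848] tx [0.11  0.994 0.   ] ty [ 0.843 -0.093  0.53 ]
```

apply_moves --moves '[[[0.0012,-0.0002,-0.0028],[0,0,0],0],[[0.0016,-0.0002,-0.0025],[0,0,0],0],[[0.0016,-0.0002,-0.0025],[0,0,0],0],[[0.0008,-0.0001,-0.0013],[0,0,0],0],[[0,0,0],[0,0,0],0]]'

```text
clock: 19.35
tcp_pos: [0.5449, -0.0135, 0.1343]
orientation: [1.996, 1.789, 0.512]
wrist_force: [1.1, -0.3, -0.7]
gripper_width: 0.0414
grasp_force: 61.5
```

apply_moves --moves '[[[0.0005,-0.0001,-0.0008],[0,0,0],0],[[0,0,0],[0,0,0],0]]'

```text
clock: 19.55
tcp_pos: [0.5455, -0.0136, 0.1337]
orientation: [1.996, 1.788, 0.512]
wrist_force: [0.3, -1.0, -1.9]
gripper_width: 0.0409
grasp_force: 61.5
```

```bash
python3 s.py .0303
```

```text
s mm 32.7 off x,y mm [-0.2  1.1] F tool x,y,along a [-1.  -0.7 -1.9] M tool [ 0.63 -0.    0.01]
t 19.55 shift mm [ 0.4  0.2 -2.6] turn [-0.    -0.001 -0.   ] tcp [ 0.5455 -0.0136  0.1337] F [ 0.3 -1.  -1.9] w 0.0409 g 61.5
a [-0.527  0.058  0.848] tx [0.11  0.994 0.   ] ty [ 0.843 -0.093  0.53 ]
```

apply_moves --moves '[[[0.0005,-0.0001,-0.0008],[0,0,0],0],[[0,0,0],[0,0,0],0]]'

```text
clock: 19.75
tcp_pos: [0.5459, -0.0138, 0.1329]
orientation: [1.996, 1.788, 0.512]
wrist_force: [0.8, 0.8, -1.4]
gripper_width: 0.0413
grasp_force: 61.5
```

apply_moves --moves '[[[0.0003,0,-0.0004],[0,0,0],0],[[0,0,0],[0,0,0],0]]'

```text
clock: 19.95
tcp_pos: [0.5462, -0.0137, 0.1325]
orientation: [1.996, 1.789, 0.512]
wrist_force: [-0.2, 0.1, -1.0]
gripper_width: 0.0409
grasp_force: 61.5
```

apply_moves --moves '[[[0.0003,0,-0.0004],[0,0,0],0],[[0,0,0],[0,0,0],0]]'

```text
clock: 20.15
tcp_pos: [0.5465, -0.0137, 0.1321]
orientation: [1.996, 1.789, 0.512]
wrist_force: [-0.0, 0.6, -1.7]
gripper_width: 0.0408
grasp_force: 61.5
```

```bash
python3 s.py .0303
```

```text
s mm 30.8 off x,y mm [-0.2  1.2] F tool x,y,along a [ 0.6 -1.  -1.4] M tool [ 0.6  -0.03  0.01]
t 20.15 shift mm [-0.7  0.3 -1. ] turn [-0.    -0.001 -0.   ] tcp [ 0.5465 -0.0137  0.1321] F [-0.   0.6 -1.7] w 0.0408 g 61.5
a [-0.527  0.058  0.848] tx [0.11  0.994 0.   ] ty [ 0.843 -0.093  0.53 ]
```

apply_moves --moves '[[[0.0003,0,-0.0004],[0,0,0],0],[[0,0,0],[0,0,0],0]]'

```text
clock: 20.35
tcp_pos: [0.5468, -0.0138, 0.1318]
orientation: [1.996, 1.788, 0.512]
wrist_force: [-2.3, -0.3, 0.0]
gripper_width: 0.041
grasp_force: 61.8
```

apply_moves --moves '[[[0.0003,0,-0.0004],[0,0,0],0],[[0,0,0],[0,0,0],0]]'

```text
clock: 20.55
tcp_pos: [0.5469, -0.0138, 0.1317]
orientation: [1.996, 1.788, 0.512]
wrist_force: [-15.6, -1.0, 14.4]
gripper_width: 0.0408
grasp_force: 63.8
```

```bash
python3 s.py .0303
```

```text
s mm 30.2 off x,y mm [-0.3  1.3] F tool x,y,along a [-2.7 -5.5 20.4] M tool [ 1.5  -0.37  0.03]
t 20.55 shift mm [-1.1  0.4 -0.6] turn [ 0. -0. -0.] tcp [ 0.5469 -0.0138  0.1317] F [-15.6  -1.   14.4] w 0.0408 g 63.8
a [-0.527  0.058  0.848] tx [0.11  0.994 0.   ] ty [ 0.843 -0.093  0.53 ]
```

apply_moves --moves '[[[-0.0003,0,0.0004],[0,0,0],0],[[0,0,0],[0,0,0],1],[[0,0,0],[0,0,0],1],[[0,0,0],[0,0,0],1],[[0,0,0],[0,0,0],1],[[-0.0053,0.0006,0.0085],[0,0,0],1],[[-0.0158,0.0017,0.0254],[0,0,0],1],[[-0.0158,0.0017,0.0254],[0,0,0],1],[[-0.0158,0.0017,0.0254],[0,0,0],1]]'

```text
clock: 21.45
tcp_pos: [0.493, -0.008, 0.2178]
orientation: [1.996, 1.788, 0.512]
wrist_force: [0.1, 0.0, -0.1]
gripper_width: 0.0854
grasp_force: 0.0
```

```bash
python3 s.py .12; python3 - <<'E'
from h import *
from s import F,PSI
st,p,d=snap("wrist","w8"); W=cloud("wrist",d,st); a=axis(PSI)
D=W-F; s=D@a; r=np.linalg.norm(D-s[...,None]*a,axis=-1)
for lo,hi in ((.015,.021),(.027,.048)):
    m=(d>0)&(r>lo)&(r<hi)&(s>-.004)&(s<.06); print("s pct",np.percentile(s[m],[5,25,50,75,95]).round(4),m.sum())
need(np.array([.434,.232,.115]),Rdown(-.11))
E
```

```text
s mm 132.0 off x,y mm [-0.4  0.9] F tool x,y,along a [ 0.1  0.  -0.1] M tool [0.44 0.03 0.04]
t 21.45 shift mm [  5.6  -0.2 -10.6] turn [-0.    -0.001 -0.   ] tcp [ 0.493  -0.008   0.2178] F [ 0.1  0.  -0.1] w 0.0854 g 0.0
a [-0.527  0.058  0.848] tx [0.11  0.994 0.   ] ty [ 0.843 -0.093  0.53 ]
s pct [0.0331 0.0429 0.0435 0.044  0.0447] 902
s pct [0.0246 0.0253 0.0257 0.0262 0.0268] 6307
t 21.5 shift mm [ -59.   239.8 -107.2] turn [ 0.061  0.559 -0.   ] tcp [ 0.493  -0.0078  0.2222] F [4.8 0.2 6.6] w 0.0856 g 0.0
```

Hub top at 43.5 mm: carousel is seated. Now the grey cap.

apply_moves --moves '[[[-0.006,0.02,0.005],[0.012,0.112,0],1],[[-0.006,0.025,0],[0.012,0.112,0],1],[[-0.006,0.025,0],[0.012,0.112,0],1],[[-0.006,0.025,0],[0.012,0.112,0],1],[[-0.006,0.025,-0.01],[0.013,0.111,0],1],[[-0.006,0.025,-0.022],[0,0,0],1],[[-0.006,0.025,-0.022],[0,0,0],1],[[-0.006,0.025,-0.022],[0,0,0],1],[[-0.006,0.025,-0.022],[0,0,0],1],[[-0.005,0.02,-0.014],[0,0,0],1]]'

```text
clock: 22.5
tcp_pos: [0.4341, 0.2329, 0.1086]
orientation: [-2.336, -2.095, 0.006]
wrist_force: [0.4, 0.6, -1.0]
gripper_width: 0.0854
grasp_force: 0.0
```

apply_moves --moves '[[[0,0,0],[0,0,0],1],[[0,0,0],[0,0,0],1]]'

```text
clock: 22.7
tcp_pos: [0.4349, 0.2319, 0.11]
orientation: [-2.336, -2.096, 0.005]
wrist_force: [0.1, 0.6, -0.2]
gripper_width: 0.0852
grasp_force: 0.0
```

```bash
python3 - <<'E'
from hub import *
st,p,d=snap("wrist","w9"); W=cloud("wrist",d,st)
print("rim",circ(W,d,(.434,.232),.030,30,.045)); 
m=(d>0)&(np.hypot(W[...,0]-.434,W[...,1]-.232)<.04)&(W[...,2]>.02); print(p[m].mean(0), W[m][:,2].max())
m2=(d>0)&(np.hypot(W[...,0]-.434,W[...,1]-.232)<.022)&(W[...,2]<.02); print("inside z",np.percentile(W[m2][:,2],[5,50,95]).round(4))
need(np.array([.434,.232,.02]),Rdown(-.11))
E
```

```text
rim (array([434.2, 236.5]), np.float64(0.66), 1543)
[26.84108512 28.4971496  31.71035974] 0.2142796413359232
inside z [-0.0003  0.0098  0.0136]
t 22.75 shift mm [ -1.4   0.3 -90.3] turn [-0.    -0.004 -0.001] tcp [0.4354 0.2317 0.1103] F [ 0.  -0.8 -0.9] w 0.0854 g 0.0
```

apply_moves --moves '[[[-0.0017,0.0041,-0.01],[0,-0.004,0],1],[[0,0,-0.022],[0,0,0],1],[[0,0,-0.022],[0,0,0],1],[[0,0,-0.02],[0,0,0],1],[[0,0,0],[0,0,0],1],[[0,0,0],[0,0,0],1]]'

```text
clock: 23.35
tcp_pos: [0.4335, 0.2358, 0.0358]
orientation: [-2.34, -2.096, 0.001]
wrist_force: [-0.1, 0.1, 1.3]
gripper_width: 0.0853
grasp_force: 0.0
```

```bash
python3 - <<'E'
from hub import *
need(np.array([.4337,.2358,.010]),Rdown(-.11))
E
```

```text
t 23.35 shift mm [  0.2   0.  -25.8] turn [-0.    -0.001 -0.   ] tcp [0.4335 0.2358 0.0358] F [-0.1  0.1  1.3] w 0.0853 g 0.0
```

apply_moves --moves '[[[0,0,-0.01],[0,0,0],1],[[0,0,-0.01],[0,0,0],1],[[0,0,-0.006],[0,0,0],1],[[0,0,0],[0,0,0],0],[[0,0,0],[0,0,0],0],[[0,0,0],[0,0,0],0],[[0,0,0],[0,0,0],0],[[0,0,0],[0,0,0],0]]'

```text
clock: 24.15
tcp_pos: [0.4337, 0.2362, 0.0098]
orientation: [-2.339, -2.097, -0.0]
wrist_force: [-0.5, -0.5, 6.1]
gripper_width: 0.0569
grasp_force: 64.6
```

```bash
python3 - <<'E'
from hub import *
from s import *
need(tgt(.155),Rspin(PSI))
E
```

```text
t 24.15 shift mm [  46.5 -242.4  227. ] turn [-0.061 -0.555 -0.001] tcp [0.4337 0.2362 0.0098] F [-0.5 -0.5  6.1] w 0.0569 g 64.6
```

apply_moves --moves '[[[0,0,0.02],[0,0,0],0],[[0,0,0.045],[0,0,0],0],[[0,0,0.045],[0,0,0],0],[[0,0,0.045],[0,0,0],0],[[0.004,-0.02,0.045],[0,0,0],0],[[0.008,-0.037,0.027],[0,0,0],0],[[0.008,-0.037,0],[-0.012,-0.111,0],0],[[0.008,-0.037,0],[-0.012,-0.111,0],0],[[0.008,-0.037,0],[-0.012,-0.111,0],0],[[0.008,-0.037,0],[-0.012,-0.111,0],0]]'

```text
clock: 25.15
tcp_pos: [0.4776, 0.0297, 0.2371]
orientation: [2.065, 1.852, 0.425]
wrist_force: [1.4, -0.7, -1.0]
gripper_width: 0.0568
grasp_force: 64.3
```

apply_moves --moves '[[[0.0025,-0.037,0],[-0.013,-0.111,0],0],[[0,0,0],[0,0,0],0],[[0,0,0],[0,0,0],0]]'

```text
clock: 25.45
tcp_pos: [0.4791, -0.0066, 0.2364]
orientation: [1.997, 1.787, 0.512]
wrist_force: [0.4, 0.2, 0.3]
gripper_width: 0.0568
grasp_force: 64.3
```

```bash
python3 s.py .12
```

```text
s mm 155.2 off x,y mm [-0.6 -1. ] F tool x,y,along a [0.2 0.5 0.1] M tool [ 0.52 -0.03 -0.03]
t 25.45 shift mm [ 19.5  -1.6 -29.3] turn [-0.    -0.001  0.001] tcp [ 0.4791 -0.0066  0.2364] F [0.4 0.2 0.3] w 0.0568 g 64.3
a [-0.527  0.058  0.848] tx [0.11  0.994 0.   ] ty [ 0.843 -0.093  0.53 ]
```

```bash
python3 - <<'E'
from hub import *
st,p,d=snap("wrist","w10"); R0=R.from_rotvec(st["orientation"]).as_matrix(); L=(cloud("wrist",d,st)-st["tcp_pos"])@R0*1e3
rr=np.hypot(L[...,0],L[...,1])
k=(d>0)&(abs(L[...,2]+20)<4)&(rr<36)&(L[...,0]>-5); print("rim z",np.median(L[k][:,2]),k.sum())
q=L[k]; e=[]
for y in range(-20,21):
    w=q[abs(q[:,1]-y)<.7]
    if len(w)>2: e.append(w[w[:,0].argmax(),:2])
e=np.array(e); S=least_squares(lambda p:np.hypot(e[:,0]-p[0],e[:,1]-p[1])-30,[0,0],loss="soft_l1",f_scale=.5); print(S.x.round(2),len(e),np.sqrt(np.mean(S.fun**2)).round(2))
w=(d>0)&(abs(L[...,2]-0)<3)&(rr<24); print("floor z",np.median(L[w][:,2]),w.sum())
E
```

```text
rim z -19.984760833003104 2835
[0.11 0.81] 41 0.52
floor z -0.18460721417135995 3574
```

apply_moves --moves '[[[0.0014,0.0009,0.0008],[0,0,0],0],[[0.0079,-0.0009,-0.0127],[0,0,0],0],[[0.0079,-0.0009,-0.0127],[0,0,0],0],[[0.0079,-0.0009,-0.0127],[0,0,0],0],[[0.0079,-0.0009,-0.0127],[0,0,0],0],[[0,0,0],[0,0,0],0],[[0,0,0],[0,0,0],0]]'

```text
clock: 26.2
tcp_pos: [0.5134, -0.0079, 0.1866]
orientation: [1.995, 1.791, 0.512]
wrist_force: [0.2, 0.3, -1.2]
gripper_width: 0.0571
grasp_force: 64.4
```

```bash
python3 s.py .0534
```

```text
s mm 94.8 off x,y mm [1.9 1.5] F tool x,y,along a [ 0.3 -0.5 -1.1] M tool [ 0.55  0.02 -0.06]
t 26.2 shift mm [ 20.3  -4.2 -36. ] turn [ 0.    -0.002 -0.002] tcp [ 0.5134 -0.0079  0.1866] F [ 0.2  0.3 -1.2] w 0.0571 g 64.4
a [-0.527  0.058  0.848] tx [0.11  0.994 0.   ] ty [ 0.843 -0.093  0.53 ]
```

apply_moves --moves '[[[-0.001,-0.0014,-0.0005],[0,0,0],0],[[0.0016,-0.0002,-0.0025],[0,0,0],0],[[0.0016,-0.0002,-0.0025],[0,0,0],0],[[0,0,0],[0,0,0],0],[[0,0,0],[0,0,0],0]]'

```text
clock: 26.7
tcp_pos: [0.5151, -0.0105, 0.1809]
orientation: [1.996, 1.789, 0.512]
wrist_force: [-0.7, 0.7, -0.7]
gripper_width: 0.0569
grasp_force: 64.4
```

```bash
python3 s.py .0534
```

```text
s mm 88.9 off x,y mm [-0.4  0.2] F tool x,y,along a [ 0.7 -1.1 -0.2] M tool [ 0.56 -0.03  0.05]
t 26.7 shift mm [ 18.6  -1.6 -30.2] turn [ 0.    -0.001 -0.001] tcp [ 0.5151 -0.0105  0.1809] F [-0.7  0.7 -0.7] w 0.0569 g 64.4
a [-0.527  0.058  0.848] tx [0.11  0.994 0.   ] ty [ 0.843 -0.093  0.53 ]
```

Add +0.6 mm along tool x and go over the nose.

apply_moves --moves '[[[0.0019,0.0005,-0.0024],[0,0,0],0],[[0.0016,-0.0002,-0.0025],[0,0,0],0],[[0.0016,-0.0002,-0.0025],[0,0,0],0],[[0.0016,-0.0002,-0.0025],[0,0,0],0],[[0,0,0],[0,0,0],0]]'

```text
clock: 27.2
tcp_pos: [0.5217, -0.0106, 0.1704]
orientation: [1.996, 1.789, 0.511]
wrist_force: [0.0, 0.5, -0.5]
gripper_width: 0.0568
grasp_force: 64.4
```

```bash
python3 s.py .0534
```

```text
s mm 76.5 off x,y mm [0.2 0.3] F tool x,y,along a [ 0.5 -0.3 -0.4] M tool [0.52 0.01 0.01]
t 27.2 shift mm [ 11.9  -1.5 -19.8] turn [ 0.    -0.001 -0.001] tcp [ 0.5217 -0.0106  0.1704] F [ 0.   0.5 -0.5] w 0.0568 g 64.4
a [-0.527  0.058  0.848] tx [0.11  0.994 0.   ] ty [ 0.843 -0.093  0.53 ]
```

apply_moves --moves '[[[0.0016,-0.0002,-0.0025],[0,0,0],0],[[0.0016,-0.0002,-0.0025],[0,0,0],0],[[0.0016,-0.0002,-0.0025],[0,0,0],0],[[0.0016,-0.0002,-0.0025],[0,0,0],0]]'

```text
clock: 27.6
tcp_pos: [0.5283, -0.0113, 0.1608]
orientation: [1.995, 1.789, 0.512]
wrist_force: [-2.2, 0.5, 0.3]
gripper_width: 0.0567
grasp_force: 64.4
```

```bash
python3 s.py .0534
```

```text
s mm 64.8 off x,y mm [0.2 0.7] F tool x,y,along a [ 0.2 -1.8  1.4] M tool [ 0.73 -0.02  0.04]
t 27.6 shift mm [  5.4  -0.8 -10.1] turn [ 0.    -0.001 -0.001] tcp [ 0.5283 -0.0113  0.1608] F [-2.2  0.5  0.3] w 0.0567 g 64.4
a [-0.527  0.058  0.848] tx [0.11  0.994 0.   ] ty [ 0.843 -0.093  0.53 ]
```

apply_moves --moves '[[[0.0016,-0.0002,-0.0025],[0,0,0],0],[[0.0016,-0.0002,-0.0025],[0,0,0],0],[[0.0011,-0.0001,-0.0017],[0,0,0],0],[[0,0,0],[0,0,0],0]]'

```text
clock: 28.0
tcp_pos: [0.5325, -0.0118, 0.1539]
orientation: [1.996, 1.789, 0.512]
wrist_force: [1.2, 0.2, -3.4]
gripper_width: 0.0567
grasp_force: 64.2
```

```bash
python3 s.py .0534
```

```text
s mm 56.8 off x,y mm [0.1 0.7] F tool x,y,along a [ 0.4 -0.8 -3.5] M tool [0.63 0.04 0.02]
t 28.0 shift mm [ 1.2 -0.2 -3.2] turn [ 0.    -0.001 -0.001] tcp [ 0.5325 -0.0118  0.1539] F [ 1.2  0.2 -3.4] w 0.0567 g 64.2
a [-0.527  0.058  0.848] tx [0.11  0.994 0.   ] ty [ 0.843 -0.093  0.53 ]
```

apply_moves --moves '[[[0.0005,-0.0001,-0.0008],[0,0,0],0],[[0,0,0],[0,0,0],0]]'

```text
clock: 28.2
tcp_pos: [0.5331, -0.0119, 0.1536]
orientation: [1.995, 1.789, 0.512]
wrist_force: [-0.6, -0.2, -0.6]
gripper_width: 0.0571
grasp_force: 64.4
```

apply_moves --moves '[[[0.0005,-0.0001,-0.0008],[0,0,0],0],[[0,0,0],[0,0,0],0]]'

```text
clock: 28.4
tcp_pos: [0.5336, -0.012, 0.1528]
orientation: [1.995, 1.789, 0.512]
wrist_force: [0.0, -0.3, -0.1]
gripper_width: 0.0568
grasp_force: 64.4
```

apply_moves --moves '[[[0.0003,0,-0.0004],[0,0,0],0],[[0,0,0],[0,0,0],0]]'

```text
clock: 28.6
tcp_pos: [0.5338, -0.012, 0.1523]
orientation: [1.995, 1.789, 0.512]
wrist_force: [-0.3, -0.3, -0.4]
gripper_width: 0.0567
grasp_force: 64.4
```

```bash
python3 s.py .0534
```

```text
s mm 54.7 off x,y mm [0.1 1. ] F tool x,y,along a [-0.4 -0.5 -0.2] M tool [0.55 0.05 0.04]
t 28.6 shift mm [-0.2 -0.  -1.6] turn [ 0.    -0.001 -0.001] tcp [ 0.5338 -0.012   0.1523] F [-0.3 -0.3 -0.4] w 0.0567 g 64.4
a [-0.527  0.058  0.848] tx [0.11  0.994 0.   ] ty [ 0.843 -0.093  0.53 ]
```

apply_moves --moves '[[[0.0003,0,-0.0004],[0,0,0],0],[[0,0,0],[0,0,0],0]]'

```text
clock: 28.8
tcp_pos: [0.5341, -0.012, 0.1519]
orientation: [1.996, 1.789, 0.512]
wrist_force: [0.3, 0.0, -0.4]
gripper_width: 0.0569
grasp_force: 64.4
```

apply_moves --moves '[[[0.0003,0,-0.0004],[0,0,0],0],[[0,0,0],[0,0,0],0]]'

```text
clock: 29.0
tcp_pos: [0.5344, -0.012, 0.1514]
orientation: [1.996, 1.789, 0.512]
wrist_force: [1.1, -0.1, -1.0]
gripper_width: 0.057
grasp_force: 64.4
```

```bash
python3 s.py .0534
```

```text
s mm 53.7 off x,y mm [0.1 1. ] F tool x,y,along a [-0.   0.4 -1.4] M tool [0.54 0.01 0.02]
t 29.0 shift mm [-0.7 -0.1 -0.8] turn [ 0.    -0.001 -0.001] tcp [ 0.5344 -0.012   0.1514] F [ 1.1 -0.1 -1. ] w 0.057 g 64.4
a [-0.527  0.058  0.848] tx [0.11  0.994 0.   ] ty [ 0.843 -0.093  0.53 ]
```

apply_moves --moves '[[[0.0003,0,-0.0004],[0,0,0],0],[[0,0,0],[0,0,0],0]]'

```text
clock: 29.2
tcp_pos: [0.5346, -0.0121, 0.1513]
orientation: [1.995, 1.789, 0.512]
wrist_force: [-8.6, 0.3, 7.6]
gripper_width: 0.0568
grasp_force: 65.9
```

apply_moves --moves '[[[0.0003,0,-0.0004],[0,0,0],0],[[0,0,0],[0,0,0],0]]'

```text
clock: 29.4
tcp_pos: [0.5346, -0.0121, 0.1512]
orientation: [1.995, 1.789, 0.512]
wrist_force: [-22.3, 0.2, 21.0]
gripper_width: 0.0571
grasp_force: 68.1
```

```bash
python3 s.py .0534
```

```text
s mm 53.3 off x,y mm [0.1 1.1] F tool x,y,along a [-2.2 -7.7 29.6] M tool [ 2.23 -0.37  0.05]
t 29.4 shift mm [-1.   0.  -0.5] turn [ 0.    -0.001 -0.001] tcp [ 0.5346 -0.0121  0.1512] F [-22.3   0.2  21. ] w 0.0571 g 68.1
a [-0.527  0.058  0.848] tx [0.11  0.994 0.   ] ty [ 0.843 -0.093  0.53 ]
```

apply_moves --moves '[[[-0.0003,0,0.0005],[0,0,0],0],[[0,0,0],[0,0,0],1],[[0,0,0],[0,0,0],1],[[0,0,0],[0,0,0],1],[[0,0,0],[0,0,0],1],[[-0.0053,0.0006,0.0085],[0,0,0],1],[[-0.0158,0.0017,0.0254],[0,0,0],1],[[-0.0158,0.0017,0.0254],[0,0,0],1],[[-0.0158,0.0017,0.0254],[0,0,0],1]]'

```text
clock: 30.3
tcp_pos: [0.4809, -0.0063, 0.2373]
orientation: [1.995, 1.789, 0.512]
wrist_force: [0.5, 0.8, 0.2]
gripper_width: 0.0853
grasp_force: 0.0
```

```bash
python3 - <<'E'
from h import *
from s import F,PSI
st,p,d=snap("wrist","w11"); W=cloud("wrist",d,st); a=axis(PSI)
D=W-F; s=D@a; r=np.linalg.norm(D-s[...,None]*a,axis=-1)
for lo,hi in ((.0165,.024),(.0265,.029),(.036,.05)):
    m=(d>0)&(r>lo)&(r<hi)&(s>-.004)&(s<.09); print(lo,"s pct",np.percentile(s[m],[5,25,50,75,95]).round(4),m.sum())
uv=proj("wrist",[F+a*.055],st)[0].astype(int); print(uv)
c=p[uv[1]-55:uv[1]+55,uv[0]-55:uv[0]+55,::-1]; g=np.clip(c.astype(float)*2.2,0,255).astype(np.uint8)
cv2.imwrite("pics/end.png",cv2.resize(g,(550,550),interpolation=3))
E
```

```text
0.0165 s pct [0.0527 0.0533 0.0539 0.0545 0.0711] 1281
0.0265 s pct [0.0257 0.0719 0.0733 0.0739 0.0745] 799
0.036 s pct [0.0246 0.0253 0.0258 0.0263 0.027 ] 2974
[273 212]
```

View pics/end.png

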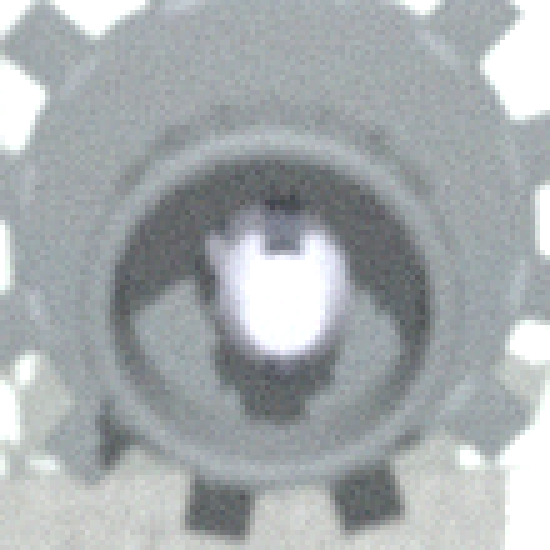

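The close-up shows the cap's open side outwards, with its floor at 53.9 mm (54 expected). The near catch stands out at about (285,205), and the shadow at about (275,405) shows the far one out too. The gripper is clear, so I'm handing in.

```bash
python3 -c "
from rig import *
print(finish_job())"
```

```text
the job is handed in; nothing more can be done
None
```

I fitted the spacer, carousel and cap on the spindle in that order and handed the job in at about 30 s. Each was pressed home at 20–30 N (you gave 10–20 N as home); the near catch shows out over the cap's floor, but the far one I could judge only from its shadow.

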